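# Clamp re-glued watch cases in the bonding press

### The arm

A 7-joint arm with a two-finger parallel gripper is mounted at the origin on the work surface. World frame = base frame: x ahead of the robot, y to its left, z up, the work surface at z = 0. Lengths are in m, angles in rad, forces in N, time in s.
With the tool pointing down it reaches from about 0.4 to 0.85 m from the base axis. Payload 10.4 kg.
Tool frame: the origin (TCP) lies midway between the tips of the shut fingers; the grasp point (between the pads) lies 19 mm behind it; z points along the fingers, y is the line along which they close (so a half turn about z gives the same grasp; the last joint's range is limited). The gripper opens to 87 mm and grips with 3 to 60 N. Pads are 19 mm wide; open, the fingers measure 117 mm over their backs; the gripper's body (75 mm by 190 mm) begins 51 mm behind the grasp point.
Start: joints at [-1.165, 0.332, -0.065, 1.46, 0.022, 1.35, -0.088], TCP at [0.26, 0.568, 0.223] pointing down, gripper open.
Joint ranges: [-2.6, 2.6], [-0.5, 2.12], [-1.47, 1.34], [0.16, 2.42], [-1.27, 4.41], [0.06, 2.06], [-2.6, 2.6]. Speed limits (rad/s): [2.22, 2.22, 2.79, 2.79, 3.14, 3.14, 3.14].

### API

Orientations are given as a unit quaternion [x, y, z, w].
In Python, from bench import r gives the robot as it stands.
- The arm moves only by the tool arm_command, never from a script. Its arguments are lists of equal length, an entry for each row: "xyz": the shift along the world's x, y, z in m, a list of three; "rot": the turn, a rotation vector about the world's x, y, z in rad, a list of three. In form: {"xyz": [[tx, ty, tz], ...], "rot": [[ax, ay, az], ...]}. A call has 1 to 20 rows; each row is the pose to reach, as a shift and turn from the pose commanded when the call began; what a row does not reach only later rows make up. A row lasts 1/12 s, in which the tool goes at most 41.7 mm and 7.16 degrees, less where a joint would pass 70% of its speed; a pose out of reach is approached as far as the arm can. A call with a gripper value outside its range is refused whole. "grip" is the opening, from 0 (shut) to 1 (fully open), set as the call begins (left out, the last holds). The fingers move at their own pace and stop on an object; "squeeze" is the grip in N (left out, the last holds). Time passes only in rows, so rows that repeat a pose let the fingers close. It gives the time, the measured TCP pose, the force, the opening and the grip force at its end, in the units of the state.
- r.read_state(): the state, without advancing time (a new reading comes with each control period).
- r.camera(name): name is "scene" or "top"; returns the picture (480x640x3 uint8, red, green, blue); there is no depth.
- r.camera_model(name): a dict with "fx", "fy", "cx", "cy" (pixels), "T" (4x4, takes a point from camera to world coordinates). Camera axes: x right, y up, looking along -z (the intrinsics and any distortion apply to the point x, -y, -z); pixel columns grow to the right and rows downward; lengths in m; the calibration is good to about 2 mm. A picture is of the moment at which its call begins. camera_model takes no time and is no camera call.
- r.close_job(): hands the job in; it is judged then, once.
Trained networks look in the newest picture that a camera, given by its name, has taken for a name from the list of things; names that differ only in an ending like _2 or _b are one class to them, and where a whole thing is asked for, a point or a joint stands for the part that bears it (a point fixed in the world has none). Each returns a list of dicts, best first, with "conf" (0 to 1); they miss things now and then, are a little off and sometimes report something else, mostly with a low value. They report only what shows in the picture. A call takes as long as a camera call. They do not tell look-alikes from the thing itself.
- r.look_for(label, camera): "at" ([x, y, z] in m, in the coordinates of the camera as it stood for that picture, good to about 4 mm: the middle of the surface that is visible of it).
- r.spot_point(label, camera): "at" ([x, y, z] in m, in the coordinates of the camera as it stood for that picture, good to about 4 mm: a listed point, or the origin of a listed thing).
The state is a dict: "time": time; "joint_positions": joint angles; "joint_vel": joint speeds; "joint_torque": joint torques, N m; "ee_pos": TCP position; "eef_rot": TCP orientation; "ft_force": force on the tool from outside, world axes, zero at the start; "torque": the same for the moment, N m; "width": finger opening in m; "grip_force": force on a finger pad.
Only numpy, scipy, OpenCV 4.12 (cv2) and the standard library are available. Lean on these libraries where they do the work, as an engineer would, in place of code of your own. Each camera call takes 0.05 s, during which the arm holds its last target. There are 200 camera calls.

### The job

The watch cases lying on the bench (two or three of them) have just been re-glued: with the press open, lay every one of them flat, glass up, in a pocket of its own in the press bed. Then squeeze the release button in the side of the lever's grip, swing the lever all the way down with the button held in and let go, and after that screw all three wing bolts on the pressure plate and arm clockwise to their end stops. Leave the spool, the jar and the screwdriver where they are.

Things in the scene. Friction and masses are not known exactly. Their poses are not given: they have to be found in the camera images.
- watch1: One of up to three identical watch cases without straps (None if absent in this run): a grey aluminium slab with rounded edges, 44 mm (its x) by 36 mm (its y), 14 mm thick, 60 g, a black glass on top, a tiny crown on its +y side (looks only, 2.5 mm proud). Origin: centre of its underside; z up out of the glass. Starts flat on the bench, glass up.
- watch2: One of up to three identical watch cases without straps (None if absent in this run): a grey aluminium slab with rounded edges, 44 mm (its x) by 36 mm (its y), 14 mm thick, 60 g, a black glass on top, a tiny crown on its +y side (looks only, 2.5 mm proud). Origin: centre of its underside; z up out of the glass. Starts flat on the bench, glass up.
- watch3: One of up to three identical watch cases without straps (None if absent in this run): a grey aluminium slab with rounded edges, 44 mm (its x) by 36 mm (its y), 14 mm thick, 60 g, a black glass on top, a tiny crown on its +y side (looks only, 2.5 mm proud). Origin: centre of its underside; z up out of the glass. Starts flat on the bench, glass up.
- press: The bonding press, fixed to the bench: dark steel base plate 300 mm (its x, from -215 to +85 mm) by 230 mm (its y), 20 mm high, with three pockets side by side along its y. Origin: on the bench under the centre of the middle pocket; x points from the lever's hinge towards where the grip comes down, z up. A latch post (260 mm high) stands behind the hinge beside the lever, at y = +22 to +54 mm.
- pocket1 (a point): Centre of the floor of pocket 1 (at y = -48 mm of the press; floor 24 mm above the bench). Axes as the press. The pocket is 52 mm (x) by 44 mm (y) inside, bounded by aluminium ribs 4 mm thick that rise 4 mm above the rubber floor; a case lies in it with its long side along the press's x, either way round. Any case may go in any pocket.
- pocket2 (a point): Centre of the floor of pocket 2 (the middle one; floor 24 mm above the bench). Axes as the press. The pocket is 52 mm (x) by 44 mm (y) inside, bounded by aluminium ribs 4 mm thick that rise 4 mm above the rubber floor; a case lies in it with its long side along the press's x, either way round. Any case may go in any pocket.
- pocket3 (a point): Centre of the floor of pocket 3 (at y = +48 mm of the press; floor 24 mm above the bench). Axes as the press. The pocket is 52 mm (x) by 44 mm (y) inside, bounded by aluminium ribs 4 mm thick that rise 4 mm above the rubber floor; a case lies in it with its long side along the press's x, either way round. Any case may go in any pocket.
- lever_hinge (a point): Centre of the lever's hinge, 115 mm behind the middle pocket (press x = -115 mm), 56 mm above the bench; its axis is the press's y. The lever is one grey arm 24 mm wide with a black grip (30 mm wide along y, 22 mm thick) from 205 to 275 mm from the hinge; across it sits the pressure plate (70 x 220 mm, 80 to 150 mm from the hinge), which comes down over the pockets and just meets the glasses.
- lever (a joint): Lever angle, rad: 0 = fully down (level, along the press's x; lower stop), 1.9 = upper stop, leaning past upright away from the bed. Starts 1.80 to 1.88. With the button out the latch post stops it at about 1.6 on the way down; with the button in it passes. Below 1.4 it moves with the button in or out and stays where left. 3 to 7 N at the grip swing it. The point lever_hinge tells of its shape.
- grip (a point): Centre of the grip, 250 mm from the hinge, on the lever; x along the lever away from the hinge, y along the press's y, z out of the lever's upper side (with the lever down: up). The centre of the release button is in the side of the grip here.
- button (a joint): Travel of the release button, m: 0 = out, 0.007 = pressed in. A steel disc 22 mm across in the +y side of the grip (centred 250 mm from the hinge), standing 8 mm proud, pressed towards -y; spring 3 N at first, 9 N fully in. It clears the latch from 0.005 on. Pinching the grip across its y (38 mm over the button, 31 mm when pressed) pushes the button in.
- bolt1 (a joint): Angle of the wing bolt, rad: 0 = loose, 2.6 = screwed home against its end stop; grows clockwise seen from above (lever down). Starts 0 to 0.5; friction 0.04 N m; stays where left.
- bolt2 (a joint): Angle of the wing bolt, rad: 0 = loose, 2.6 = screwed home against its end stop; grows clockwise seen from above (lever down). Starts 0 to 0.5; friction 0.04 N m; stays where left.
- bolt3 (a joint): Angle of the wing bolt, rad: 0 = loose, 2.6 = screwed home against its end stop; grows clockwise seen from above (lever down). Starts 0 to 0.5; friction 0.04 N m; stays where left.
- bolt1_top (a point): Top centre of the brass wing bolt 1, captive in the pressure plate at its press +y end (y = +92 mm). The wing is a bar 36 mm long along this point's x, 11 mm thick along its y, 22 mm tall below this point, on a round hub 24 mm across and 6 mm high. With the lever down the wing points up, its top 76.5 mm above the bench.
- bolt2_top (a point): Top centre of the brass wing bolt 2, captive in the pressure plate at its press -y end (y = -92 mm). The wing is a bar 36 mm long along this point's x, 11 mm thick along its y, 22 mm tall below this point, on a round hub 24 mm across and 6 mm high. With the lever down the wing points up, its top 76.5 mm above the bench.
- bolt3_top (a point): Top centre of the brass wing bolt 3, captive in the arm between plate and grip (170 mm from the hinge). The wing is a bar 36 mm long along this point's x, 11 mm thick along its y, 22 mm tall below this point, on a round hub 24 mm across and 6 mm high. With the lever down the wing points up, its top 91 mm above the bench.
- spool: Bystander: yellow reel of solder wire, 56 mm across, 40 mm high, standing flat. Leave alone.
- jar: Bystander: small green flux jar with a black cap, 40 mm across, about 32 mm high. Leave alone.
- driver: Bystander: screwdriver, 160 mm long, lying on the bench. Leave alone.
Not all that is in view belongs to the job. What is shaped like the watch2 but turquoise is not meant.

How it is judged:
On the way, in this order (a step that is already met when the one before it is completed fails the run):
1. every watch case lies flat in a pocket of its own, let go, with the lever still up (((horizontal distance between watch1 and pocket1 below 0.008 m and z of watch1 in the frame of pocket1 between -0.003 and 0.0025 m and angle between the x axis of watch1 and the x axis of pocket1, either way round below 0.3 rad and angle between watch1's own z axis and vertical below 0.1 rad) or (horizontal distance between watch1 and pocket2 below 0.008 m and z of watch1 in the frame of pocket2 between -0.003 and 0.0025 m and angle between the x axis of watch1 and the x axis of pocket2, either way round below 0.3 rad and angle between watch1's own z axis and vertical below 0.1 rad) or (horizontal distance between watch1 and pocket3 below 0.008 m and z of watch1 in the frame of pocket3 between -0.003 and 0.0025 m and angle between the x axis of watch1 and the x axis of pocket3, either way round below 0.3 rad and angle between watch1's own z axis and vertical below 0.1 rad)) and ((horizontal distance between watch2 and pocket1 below 0.008 m and z of watch2 in the frame of pocket1 between -0.003 and 0.0025 m and angle between the x axis of watch2 and the x axis of pocket1, either way round below 0.3 rad and angle between watch2's own z axis and vertical below 0.1 rad) or (horizontal distance between watch2 and pocket2 below 0.008 m and z of watch2 in the frame of pocket2 between -0.003 and 0.0025 m and angle between the x axis of watch2 and the x axis of pocket2, either way round below 0.3 rad and angle between watch2's own z axis and vertical below 0.1 rad) or (horizontal distance between watch2 and pocket3 below 0.008 m and z of watch2 in the frame of pocket3 between -0.003 and 0.0025 m and angle between the x axis of watch2 and the x axis of pocket3, either way round below 0.3 rad and angle between watch2's own z axis and vertical below 0.1 rad)) and ((horizontal distance between watch3 and pocket1 below 0.008 m and z of watch3 in the frame of pocket1 between -0.003 and 0.0025 m and angle between the x axis of watch3 and the x axis of pocket1, either way round below 0.3 rad and angle between watch3's own z axis and vertical below 0.1 rad) or (horizontal distance between watch3 and pocket2 below 0.008 m and z of watch3 in the frame of pocket2 between -0.003 and 0.0025 m and angle between the x axis of watch3 and the x axis of pocket2, either way round below 0.3 rad and angle between watch3's own z axis and vertical below 0.1 rad) or (horizontal distance between watch3 and pocket3 below 0.008 m and z of watch3 in the frame of pocket3 between -0.003 and 0.0025 m and angle between the x axis of watch3 and the x axis of pocket3, either way round below 0.3 rad and angle between watch3's own z axis and vertical below 0.1 rad)) and contact force between the fingers and watch1 below 0.2 N and contact force between the fingers and watch2 below 0.2 N and contact force between the fingers and watch3 below 0.2 N and value of joint lever above 1.7 rad), for 0.2 s.
2. the release button is held in and the lever has passed the latch (value of joint button above 0.004 m and value of joint lever between 0.5 and 1.4 rad), for 0.1 s.
3. the lever is fully down and the button let out (value of joint lever below 0.04 rad and value of joint button below 0.0015 m), for 0.2 s.
4. all three wing bolts are screwed home (value of joint each of bolt1, bolt2, bolt3 above 2.48 rad), for 0.2 s.
At the end, for the whole second after the job is handed in: Every watch case lies flat, glass up, in a pocket (within 8 mm of its centre, down on its floor), the lever is down within 0.04 rad with the button out, and all three wing bolts are within 0.12 rad of their end stops (all of step 3 and all of step 4 and ((horizontal distance between watch1 and pocket1 below 0.008 m and z of watch1 in the frame of pocket1 between -0.003 and 0.0025 m and angle between the x axis of watch1 and the x axis of pocket1, either way round below 0.3 rad and angle between watch1's own z axis and vertical below 0.1 rad) or (horizontal distance between watch1 and pocket2 below 0.008 m and z of watch1 in the frame of pocket2 between -0.003 and 0.0025 m and angle between the x axis of watch1 and the x axis of pocket2, either way round below 0.3 rad and angle between watch1's own z axis and vertical below 0.1 rad) or (horizontal distance between watch1 and pocket3 below 0.008 m and z of watch1 in the frame of pocket3 between -0.003 and 0.0025 m and angle between the x axis of watch1 and the x axis of pocket3, either way round below 0.3 rad and angle between watch1's own z axis and vertical below 0.1 rad)) and ((horizontal distance between watch2 and pocket1 below 0.008 m and z of watch2 in the frame of pocket1 between -0.003 and 0.0025 m and angle between the x axis of watch2 and the x axis of pocket1, either way round below 0.3 rad and angle between watch2's own z axis and vertical below 0.1 rad) or (horizontal distance between watch2 and pocket2 below 0.008 m and z of watch2 in the frame of pocket2 between -0.003 and 0.0025 m and angle between the x axis of watch2 and the x axis of pocket2, either way round below 0.3 rad and angle between watch2's own z axis and vertical below 0.1 rad) or (horizontal distance between watch2 and pocket3 below 0.008 m and z of watch2 in the frame of pocket3 between -0.003 and 0.0025 m and angle between the x axis of watch2 and the x axis of pocket3, either way round below 0.3 rad and angle between watch2's own z axis and vertical below 0.1 rad)) and ((horizontal distance between watch3 and pocket1 below 0.008 m and z of watch3 in the frame of pocket1 between -0.003 and 0.0025 m and angle between the x axis of watch3 and the x axis of pocket1, either way round below 0.3 rad and angle between watch3's own z axis and vertical below 0.1 rad) or (horizontal distance between watch3 and pocket2 below 0.008 m and z of watch3 in the frame of pocket2 between -0.003 and 0.0025 m and angle between the x axis of watch3 and the x axis of pocket2, either way round below 0.3 rad and angle between watch3's own z axis and vertical below 0.1 rad) or (horizontal distance between watch3 and pocket3 below 0.008 m and z of watch3 in the frame of pocket3 between -0.003 and 0.0025 m and angle between the x axis of watch3 and the x axis of pocket3, either way round below 0.3 rad and angle between watch3's own z axis and vertical below 0.1 rad)) and contact force between the fingers and watch1 below 0.2 N and contact force between the fingers and watch2 below 0.2 N and contact force between the fingers and watch3 below 0.2 N and linear speed of each of watch1, watch2, watch3 below 0.02 m/s); the robot touches nothing.
It fails at once if the spool is moved more than 30 mm (distance of spool from where it was at the start of the episode above 0.03 m).
It fails at once if the jar is moved more than 30 mm (distance of jar from where it was at the start of the episode above 0.03 m).
It fails at once if the driver is moved more than 30 mm (distance of driver from where it was at the start of the episode above 0.03 m).
Of watch1, watch2, watch3 only 2 to 3 are there at a start; the rules pass over those that are not, and their reading is None.
At some moment in a run one of watch1, watch2, watch3 may be knocked a few centimetres aside while the robot is not near it.
Once in a run the grip may slacken for a moment while it holds something.
It also fails if it takes over 200 s, if anything falls off the work surface, if the arm or the gripper's body presses on something with over 40 N, if the wrist force passes 120 N, or if a joint passes its speed limit or range.

## Working session

There is one attempt and no reset: what is moved stays moved. The work goes in short steps, Python scripts to look and compute and a tool call to move; the robot and the scene stay as the last step left them, time stands still between calls to the robot, and variables do not carry over. Pictures are saved under pics/ and viewed, at most 14 in all, crops included, and the job is handed in when it is done.

Besides the shell and the picture viewer there is one more tool, called after "Request:" as a command line: name --argument value ..., lists and objects as JSON in quotes. arm_command: Moves the arm, as the interface text tells. Its arguments: {"type":"object","properties":{"xyz":{"type":"array"},"rot":{"type":"array"},"grip":{"type":"number"},"squeeze":{"type":"number"}},"required":["xyz","rot"]}

```bash
ls; mkdir -p pics; cat > h.py <<'E'
import numpy as np, cv2
from bench import r
from scipy.spatial.transform import Rotation as R
def snap(c,fn=None):
    im=r.camera(c)
    if fn: cv2.imwrite('pics/'+fn,im[:,:,::-1])
    return im
def w(c,p):
    T=np.array(r.camera_model(c)['T']); return (T@np.r_[p,1])[:3]
def px2w(c,u,v,z):
    m=r.camera_model(c);T=np.array(m['T'])
    d=T[:3,:3]@np.array([(u-m['cx'])/m['fx'],-(v-m['cy'])/m['fy'],-1]);o=T[:3,3]
    return o+d*(z-o[2])/d[2]
def w2px(c,p):
    m=r.camera_model(c);T=np.array(m['T']);q=np.linalg.inv(T)@np.r_[p,1]
    return m['cx']+m['fx']*q[0]/-q[2], m['cy']-m['fy']*q[1]/-q[2]
E
python3 - <<'E'
from h import *
np.set_printoptions(precision=3,suppress=True)
snap('top','t0.png');snap('scene','s0.png')
for c in('top','scene'):
    print(c,{k:(np.round(v,3).tolist()) if not isinstance(v,str) else v for k,v in r.camera_model(c).items()})
    for l in ('watch1','press','spool','jar','driver'):
        for d in r.spot_point(l,c): print(l,round(d['conf'],2),w(c,d['at']))
    for l in ('pocket1','pocket2','pocket3','lever_hinge','grip'):
        for d in r.spot_point(l,c)[:2]: print(l,round(d['conf'],2),w(c,d['at']))
s=r.read_state();print({k:np.round(v,3).tolist() for k,v in s.items()})
E
```

```text
pics
top {'fx': 571.887, 'fy': 571.887, 'cx': 317.072, 'cy': 234.214, 'T': [[0.01, 0.997, -0.076, 0.486], [-1.0, 0.01, 0.004, 0.045], [0.004, 0.076, 0.997, 1.495], [0.0, 0.0, 0.0, 1.0]]}
watch1 0.83 [ 0.442 -0.219 -0.005]
watch1 0.82 [ 0.626 -0.161 -0.003]
watch1 0.81 [ 0.624 -0.249  0.002]
watch1 0.64 [ 0.526 -0.265 -0.002]
watch1 0.52 [ 0.439 -0.377  0.   ]
watch1 0.47 [ 0.544 -0.183 -0.002]
press 0.76 [0.558 0.068 0.002]
spool 0.73 [ 0.75  -0.188  0.001]
jar 0.5 [ 0.786 -0.041  0.001]
driver 0.81 [0.398 0.448 0.001]
pocket1 0.89 [0.558 0.069 0.025]
pocket1 0.88 [0.508 0.06  0.029]
pocket2 0.89 [0.558 0.069 0.025]
pocket2 0.88 [0.508 0.06  0.029]
pocket3 0.89 [0.558 0.069 0.025]
pocket3 0.88 [0.508 0.06  0.029]
lever_hinge 0.94 [0.526 0.185 0.058]
grip 0.85 [0.514 0.248 0.298]
scene {'fx': 499.645, 'fy': 499.645, 'cx': 318.657, 'cy': 242.528, 'T': [[0.843, -0.382, 0.379, 1.019], [0.538, 0.612, -0.579, -0.619], [-0.011, 0.692, 0.721, 0.898], [0.0, 0.0, 0.0, 1.0]]}
watch1 0.84 [ 0.527 -0.262  0.004]
watch1 0.81 [ 0.575 -0.372 -0.002]
watch1 0.8 [ 0.438 -0.372 -0.   ]
watch1 0.75 [ 0.
[... 272 characters left out ...]
455 0.001]
pocket1 0.91 [0.6   0.083 0.026]
pocket1 0.9 [0.51  0.066 0.02 ]
pocket2 0.91 [0.6   0.083 0.026]
pocket2 0.9 [0.51  0.066 0.02 ]
pocket3 0.91 [0.6   0.083 0.026]
pocket3 0.9 [0.51  0.066 0.02 ]
lever_hinge 0.69 [0.533 0.18  0.058]
lever_hinge 0.68 [ 0.751 -0.191 -0.003]
grip 0.94 [0.519 0.247 0.3  ]
{'time': 1.1, 'joint_positions': [-1.165, 0.332, -0.065, 1.46, 0.022, 1.35, -0.089], 'joint_vel': [0.0, 0.0, 0.001, -0.001, 0.002, 0.0, 0.0], 'joint_torque': [-0.0, -62.304, 0.025, -39.013, -0.061, 0.032, 0.0], 'ee_pos': [0.26, 0.568, 0.223], 'eef_rot': [0.213, 0.977, 0.0, 0.0], 'ft_force': [-0.002, -0.566, -0.402], 'torque': [0.002, -0.021, -0.011], 'grip_force': 0.0, 'width': 0.087}
```

View pics/t0.png

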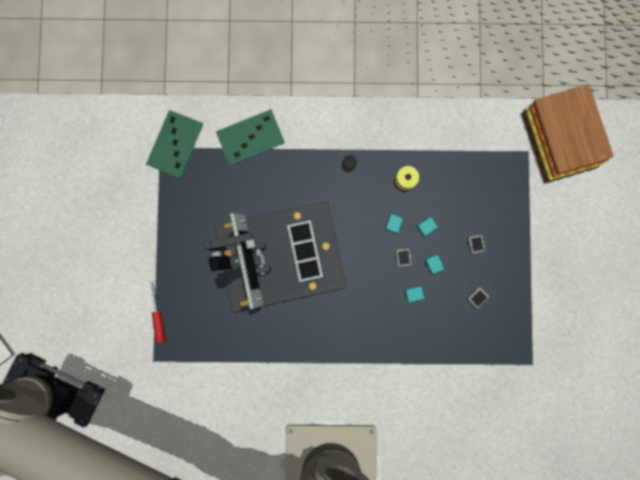

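View pics/s0.png

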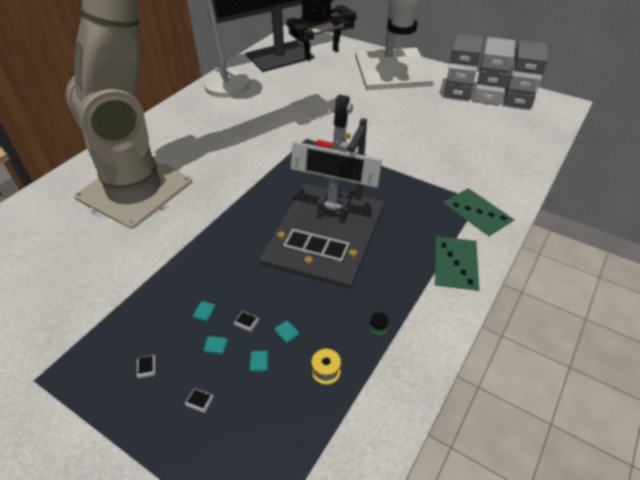

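The top view shows three grey cases with black glass at (403,257), (477,243) and (479,297). The look-alikes are turquoise, at (395,223), (428,226), (434,264) and (415,295). The press has its pockets at (302,231), (305,250) and (309,269), and its x axis points right in the image. The lever is up, the spool is at (407,177), the jar at (349,162) and the driver at (158,325).

I choose the three grey cases. Next I'll measure them and check the choice in one crop.

```bash
cat >> h.py <<'E'
def rects(im,u0,v0,u1,v1,z,c='top',S=6,lo=120,sat=60):
    """bright, unsaturated blobs -> world centre, size, long-axis angle"""
    cr=cv2.resize(im[v0:v1,u0:u1],None,fx=S,fy=S,interpolation=cv2.INTER_CUBIC)
    hsv=cv2.cvtColor(cr,cv2.COLOR_RGB2HSV)
    m=((hsv[:,:,2]>lo)&(hsv[:,:,1]<sat)).astype(np.uint8)
    out=[]
    for k in cv2.findContours(m,cv2.RETR_EXTERNAL,cv2.CHAIN_APPROX_NONE)[0]:
        if cv2.contourArea(k)<50*S: continue
        p=k[:,0,:]
        P=np.array([px2w(c,(x+.5)/S-.5+u0,(y+.5)/S-.5+v0,z)[:2] for x,y in p],np.float32)
        hull=cv2.convexHull(P*1000)
        (cx,cy),(a,b),_=rr=cv2.minAreaRect(hull)
        B=cv2.boxPoints(rr);e=[B[1]-B[0],B[2]-B[1]];e=max(e,key=np.linalg.norm)
        uv=p.mean(0)/S+[u0,v0]
        out.append((np.array([cx,cy])/1000,max(a,b),min(a,b),np.degrees(np.arctan2(e[1],e[0]))%180,uv))
    return out
E
python3 - <<'E'
from h import *
np.set_printoptions(precision=4,suppress=True)
im=snap('top')
print(im[250:265:2,390:418:2].max(2))
for lo in(85,100,115):
    for b in rects(im,370,200,500,315,0.014,lo=lo):print(lo,b)
    for b in rects(im,282,214,330,288,0.028,lo=lo):print(lo,'P',b)
a=cv2.resize(im[205:315,200:500],None,fx=2.66,fy=2.66,interpolation=cv2.INTER_CUBIC)
cv2.imwrite('pics/t1.png',a[:,:,::-1])
E
```

```text
[[ 92  93  93 112 131 132 120 108 106 115  99  94  91  91]
 [ 92  92  87 114 104  73  62  58  60  87 102  93  93  92]
 [ 94  93  86 104  90  53  56  53  55  93 115  94  94  92]
 [ 95  92  78  97  95  56  54  54  53  89 127  95  93  91]
 [ 95  93  85  89 107  58  54  53  54  81 120  94  93  93]
 [ 94  93  89  86 120  64  56  54  51  73 112  96  93  94]
 [ 92  93  92  92 119  71  55  58  55  73 111  98  91  91]
 [ 92  93  91  90 121 102 101 110 111 117 120  94  92  91]]Traceback (most recent call last):
  File "<stdin>", line 6, in <module>
  File "h.py", line 26, in rects
    P=np.array([px2w(c,(x+.5)/S-.5+u0,(y+.5)/S-.5+v0,z)[:2] for x,y in p],np.float32)
                ~~~~^^^^^^^^^^^^^^^^^^^^^^^^^^^^^^^^^^^
  File "h.py", line 11, in px2w
    m=r.camera_model(c);T=np.array(m['T'])
ValueError: time passes only in moves, steps and waits
```

```bash
python3 - <<'E'
s=open('h.py').read()
s=s.replace("from scipy","_m={}\ndef CM(c):\n    if c not in _m:_m[c]=r.camera_model(c)\n    return _m[c]\nfrom scipy",1).replace("r.camera_model(c)['T']","CM(c)['T']").replace("m=r.camera_model(c);","m=CM(c);")
s=s.replace("(hsv[:,:,2]>lo)&(hsv[:,:,1]<sat)","(cr[:,:,0]>lo)&(hsv[:,:,1]<sat)")
open('h.py','w').write(s)
E
python3 - <<'E'
from h import *
np.set_printoptions(precision=4,suppress=True)
im=snap('top')
print(im[250:265:4,390:418:4,0])
for lo in(80,90,100):
    for b in rects(im,370,200,500,315,0.012,lo=lo):print(lo,*b)
    for b in rects(im,282,214,330,288,0.028,lo=lo,sat=90):print(lo,'P',*b)
a=cv2.resize(im[205:315,200:500],None,fx=2.66,fy=2.66,interpolation=cv2.INTER_CUBIC)
cv2.imwrite('pics/t1.png',a[:,:,::-1])
E
```

```text
[[ 80  81 127 116 103  90  80]
 [ 80  73  85  54  54 107  77]
 [ 78  77 104  55  51 111  79]
 [ 78  78 113  56  59 106  77]]
80 [ 0.4415 -0.379 ] 48.809295654296875 41.840850830078125 135.17656 [479.0225 297.4138]
80 [ 0.552  -0.1272] 13.665088653564453 9.870959281921387 25.377804 [381.2426 253.6304]
80 [ 0.5562 -0.1042] 13.419139862060547 11.259803771972656 90.11988 [372.6508 252.0939]
80 [ 0.5704 -0.1161] 27.94860076904297 11.132349014282227 102.50387 [377.3702 246.6667]
80 [ 0.547  -0.1857] 63.03167724609375 46.07236099243164 7.441391 [403.4239 255.9091]
80 [ 0.5741 -0.1374] 46.3970947265625 20.960527420043945 41.615154 [384.4383 244.755 ]
80 [ 0.5887 -0.1061] 24.281375885009766 13.82968521118164 60.668488 [373.3494 239.3011]
80 [ 0.5802 -0.3768] 51.13569259643555 41.90755081176758 11.883477 [477.2103 243.7761]
80 [ 0.6293 -0.1011] 22.43463897705078 11.565567016601562 26.130402 [372.0843 224.1773]
80 [ 0.66   -0.1263] 15.665623664855957 13.127172470092773 90.59024 [381.5518 212.2297]
80 [ 0.6416 -0.1128] 51.232337951660156 35.21947479248047 59.014175 [377.6319 219.0453]
80 [ 0.672
[... 702 characters left out ...]
.569  0.0185] 24.449634552001953 22.267047882080078 0.46605226 [325.4167 246.2172]
90 P [0.5566 0.0709] 155.0147247314453 68.69654846191406 13.017527 [305.0122 250.9913]
90 P [0.6434 0.0916] 24.513580322265625 16.416534423828125 90.588905 [297.3798 217.5978]
100 [ 0.4416 -0.3785] 44.51887130737305 36.12641525268555 135.08466 [477.7692 294.8693]
100 [ 0.5602 -0.3775] 32.59792709350586 10.510486602783203 84.306366 [477.2552 251.4038]
100 [ 0.5432 -0.1858] 46.638343811035156 38.5255126953125 6.487719 [403.8266 257.5998]
100 [ 0.5935 -0.3706] 40.331871032714844 22.711620330810547 124.30249 [474.5922 238.8176]
100 P [0.5566 0.071 ] 153.44052124023438 66.6178970336914 12.966354 [305.0352 251.0262]
```

View pics/t1.png

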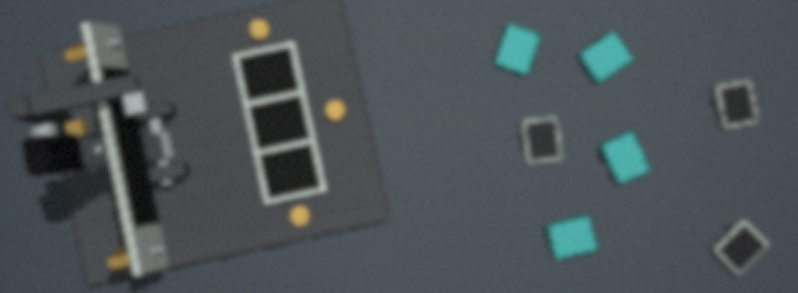

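Measured positions of the three grey cases:

| Case | World x, y (m) | Long-axis angle |
|---|---|---|
| A | (0.543, -0.186) | 6.6° |
| B | (0.580, -0.3765) | 11.9° |
| C | (0.4415, -0.3785) | 135° |

The middle pocket is at (0.5566, 0.071), and press x is at -77°. The crop confirms that the grey ones have black glass and the turquoise ones are decoys. I'll move over to A.

Request:
arm_command --xyz '[[0,0,0.2],[0,0,0.2],[0,0,0.2],[0,0,0.2],[0,0,0.2],[0.2,-0.35,0.2],[0.2,-0.35,0.2],[0.2,-0.35,0.2],[0.2,-0.35,0.2],[0.2,-0.35,0.2],[0.2,-0.35,0.2],[0.2,-0.35,0.2],[0.2,-0.35,0.2],[0.2,-0.35,0.2],[0.2,-0.35,0.2],[0.2,-0.35,0.2]]' --rot '[[0,0,0],[0,0,0],[0,0,0],[0,0,0],[0,0,0],[0,0,-1.026],[0,0,-1.026],[0,0,-1.026],[0,0,-1.026],[0,0,-1.026],[0,0,-1.026],[0,0,-1.026],[0,0,-1.026],[0,0,-1.026],[0,0,-1.026],[0,0,-1.026]]' --grip 0.75 --squeeze 25

```text
time: 2.53
ee_pos: [0.4629, 0.2118, 0.4233]
eef_rot: [0.669, 0.744, 0.0, 0.001]
ft_force: [-0.2, -0.4, 0.4]
width: 0.065
grip_force: 0.0
```

Request:
arm_command --xyz '[[0.083,-0.32,0],[0.083,-0.32,0],[0.083,-0.32,0],[0.083,-0.32,0],[0.083,-0.32,0],[0.083,-0.32,0],[0.083,-0.32,0],[0.083,-0.32,0],[0.083,-0.404,-0.33],[0.083,-0.404,-0.33],[0.083,-0.404,-0.33],[0.083,-0.404,-0.33],[0.083,-0.404,-0.33],[0.083,-0.404,-0.33],[0.083,-0.404,-0.33],[0.083,-0.404,-0.33],[0.083,-0.404,-0.33],[0.083,-0.404,-0.33],[0.083,-0.404,-0.33]]' --rot '[[0,0,0],[0,0,0],[0,0,0],[0,0,0],[0,0,0],[0,0,0],[0,0,0],[0,0,0],[0,0,0],[0,0,0],[0,0,0],[0,0,0],[0,0,0],[0,0,0],[0,0,0],[0,0,0],[0,0,0],[0,0,0],[0,0,0]]'

```text
time: 4.12
ee_pos: [0.5438, -0.1853, 0.0941]
eef_rot: [0.665, 0.747, 0.0, 0.0]
ft_force: [0.3, -0.4, 0.1]
width: 0.0653
grip_force: 0.0
```

```bash
cat >> h.py <<'E'
def st():
    s=r.read_state();q=R.from_quat(s['eef_rot']).as_matrix()
    print('t',round(s['time'],2),'tcp',np.round(s['ee_pos'],4),'close deg',round(np.degrees(np.arctan2(q[1,1],q[0,1])),2),'tilt',np.round(q[:,2],3),'w',round(s['width'],4),'F',np.round(s['ft_force'],1),'gf',round(s['grip_force'],1),'j',np.round(s['joint_positions'],2))
E
python3 - <<'E'
from h import *
np.set_printoptions(precision=4,suppress=True)
st();snap('scene','s1.png');im=snap('top')
for b in rects(im,370,200,500,315,0.012,lo=90):print(*b)
E
```

```text
t 4.12 tcp [ 0.5438 -0.1853  0.0941] close deg 6.66 tilt [ 0.001 -0.    -1.   ] w 0.0653 F [ 0.3 -0.4  0.1] gf 0.0 j [-0.26  0.37  0.62  1.78 -0.24  1.07  0.56]
[ 0.4414 -0.3785] 46.673377990722656 38.82453155517578 135.08292 [477.829  296.8487]
[ 0.5508 -0.1678] 15.588536262512207 6.493973731994629 179.96164 [397.248  254.3374]
[ 0.4969 -0.2774] 282.4065246582031 172.9971160888672 158.13528 [437.2312 269.1884]
```

View pics/s1.png

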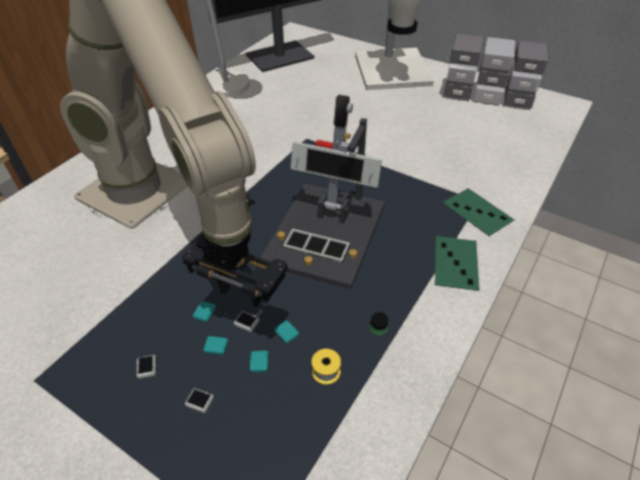

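The scene picture shows the gripper straddling case A at about (246,321), with the other cases unmoved at (146,365) and (199,400). I'll descend and grasp.

Request:
arm_command --xyz '[[0,0,-0.04],[0,0,-0.07],[0,0,-0.086],[0,0,-0.086],[0,0,-0.086],[0,0,-0.086]]' --rot '[[0,0,0],[0,0,0],[0,0,0],[0,0,0],[0,0,0],[0,0,0]]'

```text
time: 4.72
ee_pos: [0.5447, -0.1857, 0.0091]
eef_rot: [0.665, 0.747, 0.001, 0.002]
ft_force: [0.3, -0.2, 0.8]
width: 0.0652
grip_force: 0.0
```

Request:
arm_command --xyz '[[0,0,0],[0,0,0],[0,0,0],[0,0,0],[0,0,0],[0,0,0]]' --rot '[[0,0,0],[0,0,0],[0,0,0],[0,0,0],[0,0,0],[0,0,0]]' --grip 0.3

```text
time: 5.22
ee_pos: [0.5432, -0.1856, 0.0071]
eef_rot: [0.665, 0.747, 0.0, 0.0]
ft_force: [-1.4, 0.8, 6.4]
width: 0.0438
grip_force: 25.0
```

Request:
arm_command --xyz '[[0,0,0.04],[0,0,0.08],[0.02,0.03,0.09],[0.06,0.268,0.09],[0.06,0.268,0.09],[0.06,0.268,0.09],[0.06,0.268,0.09],[0.06,0.268,0.09],[0.06,0.268,0.09],[0.06,0.268,0.09],[0.06,0.268,0.09],[0.06,0.268,0.09],[0.06,0.268,0.09],[0.06,0.268,0.09],[0.06,0.268,0.09],[0.06,0.268,0.09],[0.06,0.268,0.09],[0.06,0.268,0.09]]' --rot '[[0,0,0],[0,0,0],[0,0,-0.12],[0,0,-1.459],[0,0,-1.459],[0,0,-1.459],[0,0,-1.459],[0,0,-1.459],[0,0,-1.459],[0,0,-1.459],[0,0,-1.459],[0,0,-1.459],[0,0,-1.459],[0,0,-1.459],[0,0,-1.459],[0,0,-1.459],[0,0,-1.459],[0,0,-1.459]]'

```text
time: 6.72
ee_pos: [0.6028, 0.0824, 0.0965]
eef_rot: [0.993, 0.115, -0.0, -0.0]
ft_force: [-0.2, 0.7, -0.7]
width: 0.0436
grip_force: 25.0
```

```bash
python3 - <<'E'
from h import *
np.set_printoptions(precision=4,suppress=True)
st();im=snap('top');snap('scene','s2.png')
for b in rects(im,370,200,500,315,0.012,lo=90):print(*b)
E
```

```text
t 6.72 tcp [0.6028 0.0824 0.0965] close deg -76.8 tilt [-0.  0. -1.] w 0.0436 F [-0.2  0.7 -0.7] gf 25.0 j [-0.84  0.5   0.82  1.69 -0.4   1.13 -1.25]
[ 0.4415 -0.3782] 46.56247329711914 37.57803726196289 134.30211 [477.6018 296.5714]
[ 0.5798 -0.3765] 47.72152328491211 38.5987663269043 13.077587 [477.2857 244.024 ]
```

View pics/s2.png

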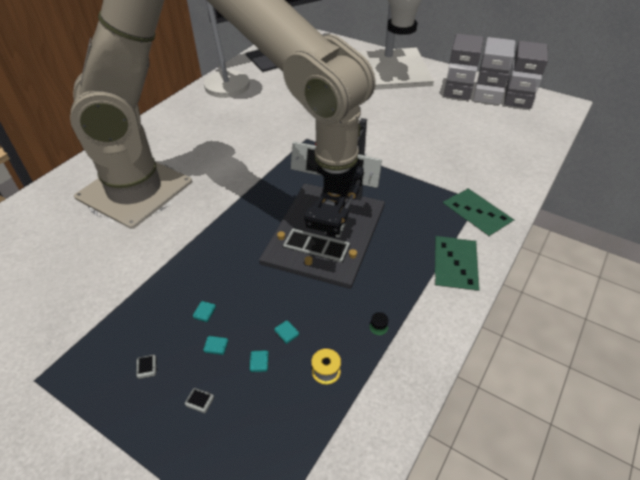

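The picture shows the case held above the far pocket with the gripper body clear of the lever. The two remaining cases are at (146,365) and (199,400), not moved. I'll lower it.

Request:
arm_command --xyz '[[0,0,-0.03],[0,0,-0.05],[0,0,-0.058],[0,0,-0.064],[0,0,-0.066],[0,0,-0.066],[0,0,-0.066]]' --rot '[[0,0,0],[0,0,0],[0,0,0],[0,0,0],[0,0,0],[0,0,0],[0,0,0]]'

```text
time: 7.4
ee_pos: [0.6036, 0.0824, 0.0316]
eef_rot: [0.994, 0.114, 0.001, -0.0]
ft_force: [0.3, -0.6, -1.5]
width: 0.0438
grip_force: 25.0
```

Request:
arm_command --xyz '[[0,0,0],[0,0,0],[0,0,0],[0,0,0],[0,0,0.04],[0,0,0.08],[0,0,0.1],[0,0,0.1]]' --rot '[[0,0,0],[0,0,0],[0,0,0],[0,0,0],[0,0,0],[0,0,0],[0,0,0],[0,0,0]]' --grip 0.75

```text
time: 8.07
ee_pos: [0.6055, 0.0823, 0.1357]
eef_rot: [0.994, 0.113, 0.004, -0.001]
ft_force: [-0.5, 0.3, -0.0]
width: 0.0649
grip_force: 0.0
```

Request:
arm_command --xyz '[[-0.023,-0.4585,0],[-0.023,-0.4585,0],[-0.023,-0.4585,0],[-0.023,-0.4585,0],[-0.023,-0.4585,0],[-0.023,-0.4585,0],[-0.023,-0.4585,0],[-0.023,-0.4585,0],[-0.023,-0.4585,0],[-0.023,-0.4585,0],[-0.023,-0.4585,0],[-0.023,-0.4585,0],[-0.023,-0.4585,-0.06],[-0.023,-0.4585,-0.06],[-0.023,-0.4585,-0.06],[-0.023,-0.4585,-0.06]]' --rot '[[0,0,1.552],[0,0,1.552],[0,0,1.552],[0,0,1.552],[0,0,1.552],[0,0,1.552],[0,0,1.552],[0,0,1.552],[0,0,1.552],[0,0,1.552],[0,0,1.552],[0,0,1.552],[0,0,1.552],[0,0,1.552],[0,0,1.552],[0,0,1.552]]'

```text
time: 9.4
ee_pos: [0.5792, -0.3756, 0.0697]
eef_rot: [0.63, 0.777, -0.0, -0.001]
ft_force: [0.6, 0.1, 0.0]
width: 0.0655
grip_force: 0.0
```

```bash
cat >> h.py <<'E'
def scn(im,lab='watch1'):
    for d in r.spot_point(lab,'scene'): print(lab,round(d['conf'],2),np.round(w('scene',d['at']),3))
E
python3 - <<'E'
from h import *
np.set_printoptions(precision=4,suppress=True)
st();im=snap('top','t2.png');s=snap('scene');scn(s)
for b in rects(im,370,200,500,315,0.012,lo=90):print(*b)
for b in rects(im,270,205,335,292,0.028,lo=95,sat=90):print('P',*b)
a=cv2.resize(np.hstack([im[205:315,200:350],s[210:280,240:390].repeat(1,0)[:70] if 0 else cv2.resize(s[215:270,270:345],(150,110))]),None,fx=2.6,fy=2.6,interpolation=cv2.INTER_CUBIC)
cv2.imwrite('pics/c2.png',a[:,:,::-1])
E
```

```text
t 9.4 tcp [ 0.5792 -0.3756  0.0697] close deg 11.94 tilt [-0.002  0.001 -1.   ] w 0.0655 F [0.6 0.1 0. ] gf 0.0 j [ 0.13  0.64  0.56  1.46 -0.35  1.15  0.95]
watch1 0.8 [ 0.452 -0.213  0.002]
watch1 0.77 [0.602 0.083 0.024]
watch1 0.74 [ 0.629 -0.241 -0.002]
watch1 0.67 [ 0.527 -0.263  0.003]
watch1 0.59 [ 0.629 -0.159 -0.002]
watch1 0.56 [ 0.575 -0.372 -0.003]
watch1 0.42 [ 0.437 -0.373 -0.005]
watch1 0.16 [0.558 0.074 0.026]
[ 0.4544 -0.4097] 221.4176788330078 104.59811401367188 143.4326 [483.5558 289.6828]
[ 0.5915 -0.3584] 16.82978057861328 9.049762725830078 163.84521 [470.5487 239.53  ]
P [0.467  0.0506] 23.755266189575195 23.42406463623047 0.562836 [312.6533 286.0741]
P [0.5692 0.0172] 24.010976791381836 23.983957290649414 0.5720372 [325.9667 246.1062]
P [0.5566 0.0709] 154.36538696289062 67.94711303710938 13.0656805 [305.0143 250.993 ]
P [0.6468 0.0918] 24.074047088623047 23.336902618408203 90.59007 [297.3291 215.7537]
```

View pics/c2.png

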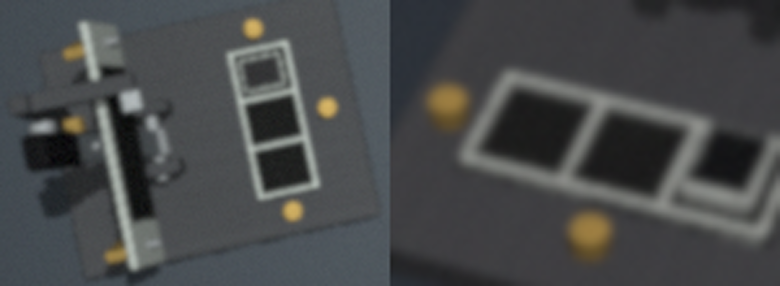

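Case A is seated in the top pocket: left crop around (263,70), right crop around (725,160). Case B hasn't moved. I'll grasp B.

Request:
arm_command --xyz '[[0,0,-0.035],[0,0,-0.055],[0,0,-0.064],[0,0,-0.064],[0,0,-0.064]]' --rot '[[0,0,0],[0,0,0],[0,0,0],[0,0,0],[0,0,0]]'

```text
time: 9.97
ee_pos: [0.5805, -0.3765, 0.008]
eef_rot: [0.629, 0.777, 0.0, 0.001]
ft_force: [0.7, -0.6, 0.0]
width: 0.0654
grip_force: 0.0
```

Request:
arm_command --xyz '[[0,0,0],[0,0,0],[0,0,0],[0,0,0],[0,0,0],[0,0,0]]' --rot '[[0,0,0],[0,0,0],[0,0,0],[0,0,0],[0,0,0],[0,0,0]]' --grip 0.3

```text
time: 10.47
ee_pos: [0.5802, -0.3763, 0.0073]
eef_rot: [0.629, 0.777, 0.0, 0.001]
ft_force: [0.1, 1.4, 5.1]
width: 0.0433
grip_force: 25.0
```

Request:
arm_command --xyz '[[0,0,0.04],[0,0,0.08],[0,0.03,0.09],[-0.0235,0.4475,0.09],[-0.0235,0.4475,0.09],[-0.0235,0.4475,0.09],[-0.0235,0.4475,0.09],[-0.0235,0.4475,0.09],[-0.0235,0.4475,0.09],[-0.0235,0.4475,0.09],[-0.0235,0.4475,0.09],[-0.0235,0.4475,0.09],[-0.0235,0.4475,0.09],[-0.0235,0.4475,0.09],[-0.0235,0.4475,0.09],[-0.0235,0.4475,0.09],[-0.0235,0.4475,0.09],[-0.0235,0.4475,0.09],[-0.0235,0.4475,0.09],[-0.0235,0.4475,0.09]]' --rot '[[0,0,0],[0,0,0],[0,0,-0.12],[0,0,-1.552],[0,0,-1.552],[0,0,-1.552],[0,0,-1.552],[0,0,-1.552],[0,0,-1.552],[0,0,-1.552],[0,0,-1.552],[0,0,-1.552],[0,0,-1.552],[0,0,-1.552],[0,0,-1.552],[0,0,-1.552],[0,0,-1.552],[0,0,-1.552],[0,0,-1.552],[0,0,-1.552]]'

```text
time: 12.13
ee_pos: [0.5564, 0.0704, 0.0967]
eef_rot: [0.994, 0.114, 0.0, 0.0]
ft_force: [-0.5, 0.2, -0.8]
width: 0.0432
grip_force: 25.0
```

```bash
python3 - <<'E'
from h import *
st();s=snap('scene');scn(s)
E
```

```text
t 12.13 tcp [0.5564 0.0704 0.0967] close deg -76.95 tilt [ 0. -0. -1.] w 0.0432 F [-0.5  0.2 -0.8] gf 25.0 j [-0.91  0.39  0.85  1.82 -0.33  1.08 -1.28]
watch1 0.82 [ 0.628 -0.244 -0.001]
watch1 0.77 [ 0.441 -0.373 -0.002]
watch1 0.77 [0.602 0.085 0.023]
watch1 0.75 [ 0.527 -0.264  0.   ]
watch1 0.64 [ 0.63  -0.158 -0.   ]
watch1 0.63 [ 0.451 -0.213 -0.001]
watch1 0.41 [0.549 0.075 0.089]
```

Request:
arm_command --xyz '[[0,0,-0.03],[0,0,-0.05],[0,0,-0.058],[0,0,-0.064],[0,0,-0.066],[0,0,-0.066],[0,0,-0.066]]' --rot '[[0,0,0],[0,0,0],[0,0,0],[0,0,0],[0,0,0],[0,0,0],[0,0,0]]'

```text
time: 12.82
ee_pos: [0.5571, 0.0713, 0.0315]
eef_rot: [0.994, 0.114, 0.001, -0.0]
ft_force: [-0.9, 0.7, -0.2]
width: 0.0435
grip_force: 25.0
```

Request:
arm_command --xyz '[[0,0,0],[0,0,0],[0,0,0],[0,0,0],[0,0,0.04],[0,0,0.08],[0,0,0.1],[0,0,0.1]]' --rot '[[0,0,0],[0,0,0],[0,0,0],[0,0,0],[0,0,0],[0,0,0],[0,0,0],[0,0,0]]' --grip 0.75

```text
time: 13.48
ee_pos: [0.559, 0.0715, 0.1353]
eef_rot: [0.994, 0.113, 0.003, -0.001]
ft_force: [0.2, -0.2, -0.1]
width: 0.0651
grip_force: 0.0
```

Request:
arm_command --xyz '[[-0.115,-0.4495,0],[-0.115,-0.4495,0],[-0.115,-0.4495,0],[-0.115,-0.4495,0],[-0.115,-0.4495,0],[-0.115,-0.4495,0],[-0.115,-0.4495,0],[-0.115,-0.4495,0],[-0.115,-0.4495,0],[-0.115,-0.4495,0],[-0.115,-0.4495,0],[-0.115,-0.4495,0],[-0.115,-0.4495,-0.06],[-0.115,-0.4495,-0.06],[-0.115,-0.4495,-0.06],[-0.115,-0.4495,-0.06]]' --rot '[[0,0,0.559],[0,0,0.559],[0,0,0.559],[0,0,0.559],[0,0,0.559],[0,0,0.559],[0,0,0.559],[0,0,0.559],[0,0,0.559],[0,0,0.559],[0,0,0.559],[0,0,0.559],[0,0,0.559],[0,0,0.559],[0,0,0.559],[0,0,0.559]]'

```text
time: 14.82
ee_pos: [0.4407, -0.3778, 0.0701]
eef_rot: [0.924, 0.383, -0.001, -0.001]
ft_force: [0.4, -0.5, 1.0]
width: 0.0651
grip_force: 0.0
```

```bash
python3 - <<'E'
from h import *
st();im=snap('top');s=snap('scene');scn(s)
a=cv2.resize(np.hstack([im[205:315,200:350],cv2.resize(s[215:270,270:345],(150,110))]),None,fx=2.6,fy=2.6,interpolation=cv2.INTER_CUBIC)
cv2.imwrite('pics/c3.png',a[:,:,::-1])
E
```

```text
t 14.82 tcp [ 0.4407 -0.3778  0.0701] close deg -44.94 tilt [-0.002  0.001 -1.   ] w 0.0651 F [ 0.4 -0.5  1. ] gf 0.0 j [-0.06  0.5   0.87  1.79 -0.43  1.06  0.18]
watch1 0.82 [ 0.451 -0.213  0.001]
watch1 0.77 [ 0.631 -0.16  -0.002]
watch1 0.64 [ 0.631 -0.243 -0.002]
watch1 0.6 [0.549 0.076 0.023]
watch1 0.55 [ 0.44  -0.377 -0.002]
```

Request:
arm_command --xyz '[[0,0,-0.035],[0,0,-0.055],[0,0,-0.064],[0,0,-0.064],[0,0,-0.064]]' --rot '[[0,0,0],[0,0,0],[0,0,0],[0,0,0],[0,0,0]]'

```text
time: 15.38
ee_pos: [0.4419, -0.3786, 0.0078]
eef_rot: [0.924, 0.383, 0.0, 0.001]
ft_force: [-0.1, 0.2, -0.2]
width: 0.0651
grip_force: 0.0
```

Request:
arm_command --xyz '[[0,0,0],[0,0,0],[0,0,0],[0,0,0],[0,0,0],[0,0,0]]' --rot '[[0,0,0],[0,0,0],[0,0,0],[0,0,0],[0,0,0],[0,0,0]]' --grip 0.3

```text
time: 15.88
ee_pos: [0.4417, -0.3783, 0.0072]
eef_rot: [0.924, 0.383, 0.0, 0.0]
ft_force: [-0.9, 0.6, 6.2]
width: 0.0434
grip_force: 25.0
```

View pics/c3.png

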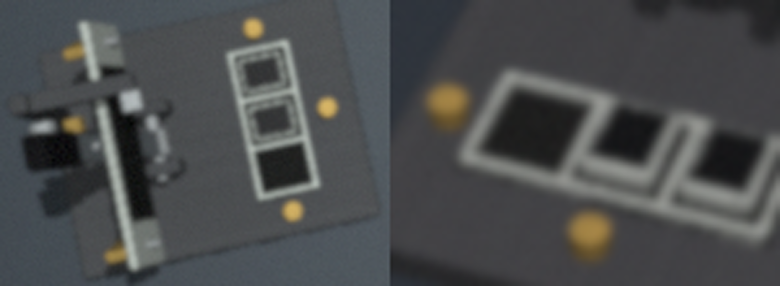

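Two cases are seated: left crop (263,72) and (272,121). The third pocket at (285,167) is free, and case C is gripped at 43.4 mm. I'll carry C over.

Request:
arm_command --xyz '[[0,0,0.04],[0,0,0.08],[0,0.03,0.09],[0.068,0.4385,0.09],[0.068,0.4385,0.09],[0.068,0.4385,0.09],[0.068,0.4385,0.09],[0.068,0.4385,0.09],[0.068,0.4385,0.09],[0.068,0.4385,0.09],[0.068,0.4385,0.09],[0.068,0.4385,0.09],[0.068,0.4385,0.09],[0.068,0.4385,0.09],[0.068,0.4385,0.09],[0.068,0.4385,0.09],[0.068,0.4385,0.09],[0.068,0.4385,0.09]]' --rot '[[0,0,0],[0,0,0],[0,0,0],[0,0,-0.559],[0,0,-0.559],[0,0,-0.559],[0,0,-0.559],[0,0,-0.559],[0,0,-0.559],[0,0,-0.559],[0,0,-0.559],[0,0,-0.559],[0,0,-0.559],[0,0,-0.559],[0,0,-0.559],[0,0,-0.559],[0,0,-0.559],[0,0,-0.559]]'

```text
time: 17.38
ee_pos: [0.5091, 0.0588, 0.0966]
eef_rot: [0.994, 0.112, -0.0, 0.0]
ft_force: [0.1, -0.0, -0.9]
width: 0.0436
grip_force: 25.0
```

```bash
python3 - <<'E'
from h import *
st()
E
```

```text
t 17.38 tcp [0.5091 0.0588 0.0966] close deg -77.08 tilt [-0. -0. -1.] w 0.0436 F [ 0.1 -0.  -0.9] gf 25.0 j [-1.09  0.31  1.02  1.95 -0.3   1.05 -1.28]
```

Request:
arm_command --xyz '[[0,0,-0.03],[0,0,-0.05],[0,0,-0.058],[0,0,-0.064],[0,0,-0.066],[0,0,-0.066],[0,0,-0.066]]' --rot '[[0,0,0],[0,0,0],[0,0,0],[0,0,0],[0,0,0],[0,0,0],[0,0,0]]'

```text
time: 17.97
ee_pos: [0.51, 0.0599, 0.0315]
eef_rot: [0.994, 0.113, 0.001, -0.0]
ft_force: [-0.2, -0.0, -0.5]
width: 0.0435
grip_force: 25.0
```

Request:
arm_command --xyz '[[0,0,0],[0,0,0],[0,0,0],[0,0,0],[0,0,0.04],[0,0,0.08],[0,0,0.12],[0,-0.04,0.16],[0,-0.08,0.2],[0,-0.12,0.24],[0,-0.16,0.28],[0,-0.16,0.3],[0,-0.16,0.3]]' --rot '[[0,0,0],[0,0,0],[0,0,0],[0,0,0],[0,0,0],[0,0,0],[0,0,0],[0,0,0],[0,0,0],[0,0,0],[0,0,0],[0,0,0],[0,0,0]]' --grip 0.75

```text
time: 19.05
ee_pos: [0.5089, -0.1023, 0.333]
eef_rot: [0.994, 0.113, 0.001, -0.001]
ft_force: [0.9, -0.6, -1.0]
width: 0.0652
grip_force: 0.0
```

```bash
python3 - <<'E'
from h import *
st();im=snap('top');s=snap('scene');scn(s);scn(s,'grip');scn(s,'lever_hinge')
for b in ('bolt1_top',): scn(s,b)
for l in('grip','lever_hinge','bolt1_top'):
    for d in r.spot_point(l,'top'): print('top',l,round(d['conf'],2),w('top',d['at']).round(4))
a=np.hstack([cv2.resize(im[195:305,200:350],None,fx=2.6,fy=2.6),cv2.resize(s[85:280,250:400],(390,507))[:286] if 0 else cv2.resize(s[85:275,255:395],(390,286*1))])
cv2.imwrite('pics/c4.png',a[:,:,::-1])
E
```

```text
t 19.05 tcp [ 0.5089 -0.1023  0.333 ] close deg -77.07 tilt [ 0.002  0.001 -1.   ] w 0.0652 F [ 0.9 -0.6 -1. ] gf 0.0 j [-1.05  0.06  1.23  1.6  -0.06  1.52 -1.16]
watch1 0.93 [ 0.525 -0.264  0.003]
watch1 0.87 [ 0.448 -0.215  0.004]
watch1 0.76 [ 0.628 -0.239 -0.   ]
watch1 0.69 [0.507 0.065 0.024]
watch1 0.64 [ 0.629 -0.16  -0.001]
watch1 0.57 [0.602 0.083 0.022]
watch1 0.47 [0.55  0.074 0.022]
grip 0.94 [0.515 0.246 0.298]
lever_hinge 0.78 [0.527 0.182 0.056]
bolt1_top 0.52 [0.551 0.073 0.022]
top grip 0.59 [0.5164 0.2474 0.2968]
top grip 0.43 [3.967e-01 4.520e-01 3.000e-04]
top lever_hinge 0.64 [0.5288 0.1818 0.0551]
top lever_hinge 0.5 [0.5087 0.0543 0.0306]
top bolt1_top 0.48 [0.6083 0.2524 0.1628]
```

View pics/c4.png

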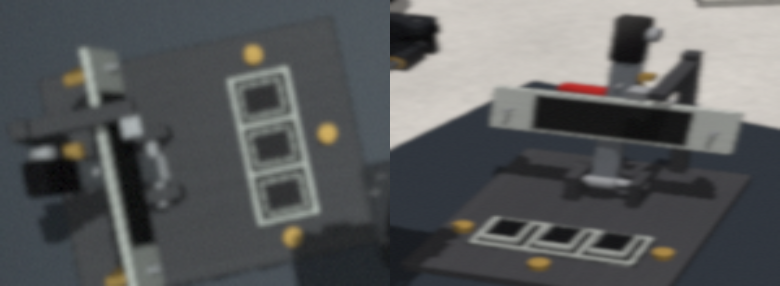

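All three cases are seated in the bed, left crop (262,98), (273,146) and (286,193). The lever is up, with the button visible on the grip's +y side at (655,33) in the right crop. I'll go above the grip, with the fingers closing along press y.

Request:
arm_command --xyz '[[0,0,0.035],[0,0,0.07],[0.008,0.346,0.07],[0.008,0.346,0.07],[0.008,0.346,0.07],[0.008,0.346,0.07],[0.008,0.346,0.07],[0.008,0.346,0.07],[0.008,0.346,0.07],[0.008,0.346,0.07],[0.008,0.346,0.07],[0.008,0.346,0.07],[0.008,0.346,0.07],[0.008,0.346,0.07],[0.008,0.346,0.07],[0.008,0.346,0.07],[0.008,0.346,0.07],[0.008,0.346,0.07]]' --rot '[[0,0,0.12],[0,0,0.24],[0,0,1.571],[0,0,1.571],[0,0,1.571],[0,0,1.571],[0,0,1.571],[0,0,1.571],[0,0,1.571],[0,0,1.571],[0,0,1.571],[0,0,1.571],[0,0,1.571],[0,0,1.571],[0,0,1.571],[0,0,1.571],[0,0,1.571],[0,0,1.571]]' --grip 0.7

```text
time: 21.0
ee_pos: [0.5173, 0.2464, 0.4006]
eef_rot: [0.623, 0.782, 0.0, -0.0]
ft_force: [-0.2, 0.4, -0.6]
width: 0.0607
grip_force: 0.0
```

```bash
python3 - <<'E'
from h import *
st()
s=snap('scene');scn(s,'grip')
E
```

```text
t 21.0 tcp [0.5173 0.2464 0.4006] close deg 12.98 tilt [ 0.  0. -1.] w 0.0607 F [-0.2  0.4 -0.6] gf 0.0 j [-1.22  0.23  0.88  1.31 -0.18  1.68 -0.15]
grip 0.96 [0.518 0.246 0.298]
```

Request:
arm_command --xyz '[[0,0,-0.03],[0,0,-0.06],[0,0,-0.08],[0,0,-0.1],[0,0,-0.12],[0,0,-0.12],[0,0,-0.12]]' --rot '[[0,0,0],[0,0,0],[0,0,0],[0,0,0],[0,0,0],[0,0,0],[0,0,0]]'

```text
time: 21.68
ee_pos: [0.517, 0.2463, 0.2805]
eef_rot: [0.622, 0.783, -0.001, -0.0]
ft_force: [0.0, -0.6, 0.7]
width: 0.061
grip_force: 0.0
```

Request:
arm_command --xyz '[[0,0,0],[0,0,0],[0,0,0],[0,0,0],[0,0,0],[0,0,0],[0,0,0],[0,0,0]]' --rot '[[0,0,0],[0,0,0],[0,0,0],[0,0,0],[0,0,0],[0,0,0],[0,0,0],[0,0,0]]' --grip 0.2 --squeeze 25

```text
time: 22.35
ee_pos: [0.5182, 0.2467, 0.2815]
eef_rot: [0.622, 0.783, 0.001, 0.001]
ft_force: [4.9, 2.4, 6.4]
width: 0.0306
grip_force: 25.0
```

```bash
python3 - <<'E'
from h import *
st()
s=snap('scene');scn(s,'grip')
th=1.83
for k in np.arange(1.83,-0.001,-0.061):
    d=.25*(np.cos(k)-np.cos(th));print('[%.3f, %.3f, %.3f]'%(.225*d,-.974*d,.25*(np.sin(k)-np.sin(th))),end=', ')
E
```

```text
t 22.35 tcp [0.5182 0.2467 0.2815] close deg 13.06 tilt [ 0.002  0.001 -1.   ] w 0.0306 F [4.9 2.4 6.4] gf 25.0 j [-1.24  0.24  0.86  1.55 -0.18  1.44 -0.14]
grip 0.62 [0.515 0.246 0.301]
[0.000, -0.000, 0.000], [0.003, -0.014, 0.003], [0.007, -0.029, 0.006], [0.010, -0.044, 0.008], [0.014, -0.059, 0.008], [0.017, -0.074, 0.008], [0.020, -0.088, 0.007], [0.024, -0.103, 0.005], [0.027, -0.118, 0.002], [0.030, -0.132, -0.002], [0.034, -0.146, -0.007], [0.037, -0.160, -0.013], [0.040, -0.173, -0.019], [0.043, -0.186, -0.026], [0.046, -0.199, -0.035], [0.049, -0.211, -0.044], [0.051, -0.222, -0.053], [0.054, -0.233, -0.064], [0.056, -0.244, -0.075], [0.058, -0.253, -0.086], [0.061, -0.262, -0.098], [0.062, -0.270, -0.111], [0.064, -0.277, -0.124], [0.066, -0.284, -0.138], [0.067, -0.290, -0.152], [0.068, -0.295, -0.167], [0.069, -0.299, -0.181], [0.070, -0.302, -0.196], [0.070, -0.304, -0.211], [0.071, -0.305, -0.226], [0.071, -0.306, -0.242],
```

Width is 30.6 mm, so the button is in. I'll swing the lever through the first half.

Request:
arm_command --xyz '[[0.003,-0.014,0.003],[0.007,-0.029,0.006],[0.01,-0.044,0.008],[0.014,-0.059,0.008],[0.017,-0.074,0.008],[0.02,-0.088,0.007],[0.024,-0.103,0.005],[0.027,-0.118,0.002],[0.03,-0.132,-0.002],[0.034,-0.146,-0.007],[0.037,-0.16,-0.013],[0.04,-0.173,-0.019],[0.043,-0.186,-0.026],[0.046,-0.199,-0.035],[0.049,-0.211,-0.044],[0.049,-0.211,-0.044]]' --rot '[[0,0,0],[0,0,0],[0,0,0],[0,0,0],[0,0,0],[0,0,0],[0,0,0],[0,0,0],[0,0,0],[0,0,0],[0,0,0],[0,0,0],[0,0,0],[0,0,0],[0,0,0],[0,0,0]]'

```text
time: 23.78
ee_pos: [0.5671, 0.0328, 0.2359]
eef_rot: [0.623, 0.782, 0.0, 0.001]
ft_force: [7.6, -3.9, -1.0]
width: 0.0304
grip_force: 25.0
```

```bash
python3 - <<'E'
from h import *
st()
s=snap('scene','s3.png');scn(s,'grip')
E
```

```text
t 23.78 tcp [0.5671 0.0328 0.2359] close deg 12.89 tilt [ 0.002 -0.001 -1.   ] w 0.0304 F [ 7.6 -3.9 -1. ] gf 25.0 j [-0.93  0.27  0.96  1.64 -0.23  1.35  0.28]
grip 0.93 [0.565 0.037 0.255]
```

View pics/s3.png

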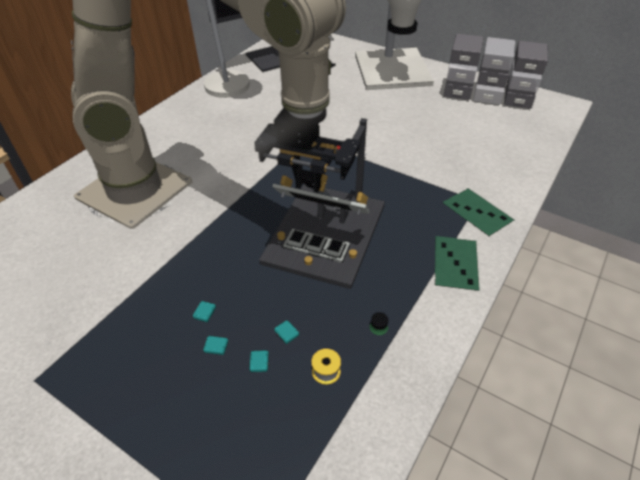

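The lever has passed the latch with the button held in, at an angle of about 0.9 rad. The cases are still in their pockets around (315,243). I'll continue down.

Request:
arm_command --xyz '[[0.002,-0.011,-0.009],[0.005,-0.022,-0.02],[0.007,-0.033,-0.031],[0.009,-0.042,-0.042],[0.012,-0.051,-0.054],[0.013,-0.059,-0.067],[0.015,-0.066,-0.08],[0.017,-0.073,-0.094],[0.018,-0.079,-0.108],[0.019,-0.084,-0.123],[0.02,-0.088,-0.137],[0.021,-0.091,-0.152],[0.021,-0.093,-0.167],[0.022,-0.094,-0.182],[0.022,-0.095,-0.196],[0.022,-0.095,-0.202],[0.022,-0.095,-0.202],[0.022,-0.095,-0.202]]' --rot '[[0,0,0],[0,0,0],[0,0,0],[0,0,0],[0,0,0],[0,0,0],[0,0,0],[0,0,0],[0,0,0],[0,0,0],[0,0,0],[0,0,0],[0,0,0],[0,0,0],[0,0,0],[0,0,0],[0,0,0],[0,0,0]]'

```text
time: 25.38
ee_pos: [0.5884, -0.0603, 0.0334]
eef_rot: [0.622, 0.783, -0.001, 0.001]
ft_force: [6.0, -5.2, -5.6]
width: 0.0302
grip_force: 25.0
```

```bash
python3 - <<'E'
from h import *
st()
s=snap('scene','s4.png');scn(s,'grip')
E
```

```text
t 25.38 tcp [ 0.5884 -0.0603  0.0334] close deg 13.03 tilt [ 0.    -0.002 -1.   ] w 0.0302 F [ 6.  -5.2 -5.6] gf 25.0 j [-0.62  0.56  0.82  1.78 -0.48  1.01  0.62]
grip 0.57 [ 0.589 -0.059  0.06 ]
```

Request:
arm_command --xyz '[[0,0,-0.003],[0,0,-0.006],[0,0,-0.006],[0,0,-0.006]]' --rot '[[0,0,0],[0,0,0],[0,0,0],[0,0,0]]'

```text
time: 25.82
ee_pos: [0.5886, -0.0604, 0.0299]
eef_rot: [0.622, 0.783, 0.0, 0.0]
ft_force: [-7.1, -2.8, 22.8]
width: 0.0303
grip_force: 25.0
```

Request:
arm_command --xyz '[[0,0,0],[0,0,0],[0,0,0],[0,0,0],[0,0,0],[0,0,0]]' --rot '[[0,0,0],[0,0,0],[0,0,0],[0,0,0],[0,0,0],[0,0,0]]' --grip 0.7

```text
time: 26.32
ee_pos: [0.5874, -0.0592, 0.0278]
eef_rot: [0.622, 0.783, -0.0, -0.001]
ft_force: [0.2, 0.2, 0.7]
width: 0.0579
grip_force: 0.0
```

Request:
arm_command --xyz '[[0,0,0.03],[0,0,0.06],[0,0,0.1],[0,0,0.14],[0,-0.04,0.18],[0,-0.08,0.22],[0,-0.12,0.25],[0,-0.16,0.25],[0,-0.18,0.25],[0,-0.18,0.25]]' --rot '[[0,0,0],[0,0,0],[0,0,0],[0,0,0],[0,0,0],[0,0,0],[0,0,0],[0,0,0],[0,0,0],[0,0,0]]'

```text
time: 27.15
ee_pos: [0.586, -0.2472, 0.2803]
eef_rot: [0.625, 0.781, -0.001, 0.001]
ft_force: [-0.6, -1.5, 1.3]
width: 0.061
grip_force: 0.0
```

```bash
python3 - <<'E'
from h import *
st()
im=snap('top');s=snap('scene')
for c in('top','scene'):
  for l in('grip','bolt1_top','bolt2_top','bolt3_top'):
    for d in r.spot_point(l,c): print(c,l,round(d['conf'],2),w(c,d['at']).round(4))
    
a=np.hstack([cv2.resize(im[200:310,235:345],(440,440)),cv2.resize(s[190:290,260:390],(360,277)).copy() if 0 else cv2.resize(s[200:310,250:360],(360,440))])
cv2.imwrite('pics/c5.png',a[:,:,::-1])
E
```

```text
t 27.15 tcp [ 0.586  -0.2472  0.2803] close deg 12.62 tilt [ 0.001 -0.003 -1.   ] w 0.061 F [-0.6 -1.5  1.3] gf 0.0 j [-0.35  0.46  0.97  1.38 -0.37  1.49  0.82]
top grip 0.88 [ 0.5828 -0.0591  0.0557]
top bolt1_top 0.55 [0.6425 0.091  0.0789]
top bolt2_top 0.49 [0.4676 0.0528 0.0747]
top bolt3_top 0.54 [0.5697 0.0154 0.0918]
scene grip 0.86 [ 0.5864 -0.0603  0.0562]
scene bolt1_top 0.5 [0.6485 0.0895 0.0757]
scene bolt1_top 0.23 [0.6049 0.0792 0.0221]
scene bolt2_top 0.54 [0.4685 0.0563 0.0759]
scene bolt3_top 0.67 [0.571  0.0208 0.095 ]
```

View pics/c5.png

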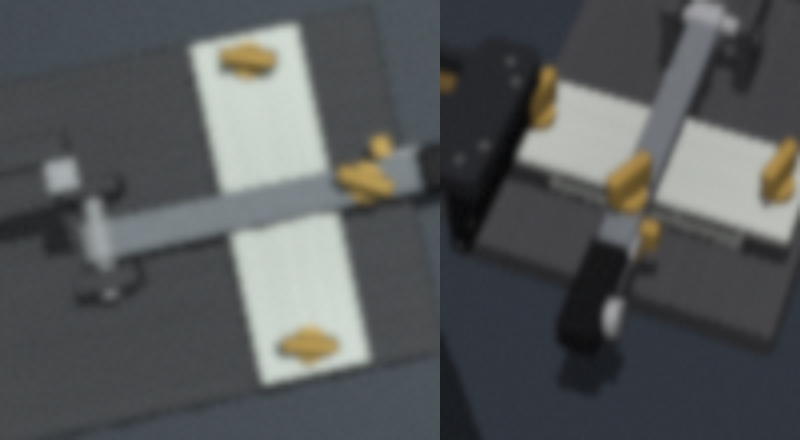

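The lever is down with the button out: the pressure plate is level and the grip shows at (595,290) in the right crop. The wings in the left crop are at bolt1 (248,60), bolt2 (308,344) and bolt3 (367,182). I'll measure the wing angles.

```bash
cat >> h.py <<'E'
def wing(im,p,S=8,h=9):
    u,v=w2px('top',p);u0,v0=int(u)-h,int(v)-h
    cr=cv2.resize(im[v0:v0+2*h,u0:u0+2*h],None,fx=S,fy=S,interpolation=cv2.INTER_CUBIC)
    hsv=cv2.cvtColor(cr,cv2.COLOR_RGB2HSV)
    m=((hsv[:,:,0]>10)&(hsv[:,:,0]<28)&(hsv[:,:,1]>110)).astype(np.uint8)
    n,l,s,c=cv2.connectedComponentsWithStats(m);k=1+np.argmin([np.hypot(*(c[i]-S*h))-s[i,4]*.05 for i in range(1,n)])
    y,x=np.where(l==k)
    P=np.array([px2w('top',(a+.5)/S-.5+u0,(b+.5)/S-.5+v0,p[2])[:2] for a,b in zip(x[::5],y[::5])])
    e,V=np.linalg.eigh(np.cov(P.T));d=V[:,1]
    ang=(np.degrees(np.arctan2(d[1],d[0])))%180-180
    return P.mean(0).round(4),'wing deg',round(ang,1),'bolt rad',round(np.radians((-77-ang+20)%180-20),2),np.sqrt(e*12).round(4)
BT={1:[.6462,.0917,.0765],2:[.467,.0503,.0765],3:[.569,.0174,.091]}
E
python3 - <<'E'
from h import *
im=snap('top')
for k,p in BT.items(): print(k,*wing(im,p))
E
```

```text
1 [0.6438 0.0912] wing deg -94.3 bolt rad 0.3 [0.013  0.0239]
2 [0.4671 0.0511] wing deg -89.6 bolt rad 0.22 [0.0128 0.023 ]
3 [0.5676 0.0181] wing deg -116.1 bolt rad 0.68 [0.0176 0.0267]
```

Request:
arm_command --xyz '[[0,0,0],[0,0,0]]' --rot '[[0,0,0],[0,0,0]]' --grip 0.4

```text
time: 27.87
ee_pos: [0.5884, -0.2393, 0.2786]
eef_rot: [0.622, 0.783, 0.0, 0.0]
ft_force: [0.5, -0.2, 0.4]
width: 0.0534
grip_force: 0.0
```

Request:
arm_command --xyz '[[-0.019,0.257,-0.08],[-0.019,0.257,-0.08],[-0.019,0.257,-0.08],[-0.019,0.257,-0.08],[-0.019,0.257,-0.08],[-0.019,0.257,-0.08],[-0.019,0.257,-0.08],[-0.019,0.257,-0.15],[-0.019,0.257,-0.17],[-0.019,0.257,-0.17],[-0.019,0.257,-0.185],[-0.019,0.257,-0.203],[-0.019,0.257,-0.203],[-0.019,0.257,-0.203],[-0.019,0.257,-0.203]]' --rot '[[0,0,-0.489],[0,0,-0.489],[0,0,-0.489],[0,0,-0.489],[0,0,-0.489],[0,0,-0.489],[0,0,-0.489],[0,0,-0.489],[0,0,-0.489],[0,0,-0.489],[0,0,-0.489],[0,0,-0.489],[0,0,-0.489],[0,0,-0.489],[0,0,-0.489]]'

```text
time: 29.12
ee_pos: [0.5702, 0.017, 0.0773]
eef_rot: [0.793, 0.609, 0.001, 0.0]
ft_force: [0.3, -0.4, 0.6]
width: 0.0349
grip_force: 0.0
```

Request:
arm_command --xyz '[[0,0,0],[0,0,0],[0,0,0],[0,0,0],[0,0,0],[0,0,0],[0,0,0]]' --rot '[[0,0,0],[0,0,0],[0,0,0],[0,0,0],[0,0,0],[0,0,0],[0,0,0]]' --grip 0.0

```text
time: 29.7
ee_pos: [0.5701, 0.0174, 0.076]
eef_rot: [0.793, 0.609, 0.001, 0.001]
ft_force: [4.0, -0.5, -0.2]
width: 0.011
grip_force: 25.0
```

```bash
python3 - <<'E'
from h import *
st();print(r.read_state()['torque'])
E
```

```text
t 29.7 tcp [0.5701 0.0174 0.076 ] close deg -14.96 tilt [ 0.002 -0.    -1.   ] w 0.011 F [ 4.  -0.5 -0.2] gf 25.0 j [-0.88  0.5   0.97  1.82 -0.47  1.07  0.01]
[-0.19142721 -0.95418009 -0.01786482]
```

Request:
arm_command --xyz '[[0,0,0],[0,0,0],[0,0,0],[0,0,0],[0,0,0],[0,0,0],[0,0,0],[0,0,0],[0,0,0],[0,0,0],[0,0,0],[0,0,0],[0,0,0],[0,0,0],[0,0,0],[0,0,0],[0,0,0],[0,0,0],[0,0,0],[0,0,0]]' --rot '[[0,0,-0.11],[0,0,-0.22],[0,0,-0.33],[0,0,-0.44],[0,0,-0.55],[0,0,-0.66],[0,0,-0.77],[0,0,-0.88],[0,0,-0.99],[0,0,-1.1],[0,0,-1.21],[0,0,-1.32],[0,0,-1.43],[0,0,-1.54],[0,0,-1.65],[0,0,-1.76],[0,0,-1.87],[0,0,-1.95],[0,0,-2.0],[0,0,-2.05]]'

```text
time: 31.37
ee_pos: [0.5701, 0.0177, 0.076]
eef_rot: [0.932, -0.363, 0.001, -0.0]
ft_force: [3.1, -0.3, 1.6]
width: 0.011
grip_force: 25.0
```

```bash
python3 - <<'E'
from h import *
st();print(r.read_state()['torque'])
E
```

```text
t 31.37 tcp [0.5701 0.0177 0.076 ] close deg -132.54 tilt [ 0.001  0.    -1.   ] w 0.011 F [ 3.1 -0.3  1.6] gf 25.0 j [-1.05  0.75  1.31  1.82 -0.78  1.21 -1.81]
[ 0.00773465 -0.68683575  0.06581539]
```

Request:
arm_command --xyz '[[0,0,0],[0,0,0],[0,0,0],[0,0,0],[0,0,0]]' --rot '[[0,0,-0.06],[0,0,-0.12],[0,0,-0.15],[0,0,-0.15],[0,0,-0.15]]'

```text
time: 31.78
ee_pos: [0.5699, 0.0177, 0.0759]
eef_rot: [0.903, -0.43, 0.0, -0.0]
ft_force: [2.9, -0.2, 2.8]
width: 0.012
grip_force: 26.4
```

```bash
python3 - <<'E'
from h import *
st();print(r.read_state()['torque'])
E
```

```text
t 31.78 tcp [0.5699 0.0177 0.0759] close deg -140.88 tilt [ 0.001 -0.    -1.   ] w 0.012 F [ 2.9 -0.2  2.8] gf 26.4 j [-1.05  0.76  1.31  1.82 -0.79  1.21 -1.95]
[ 0.07271842 -0.77143436  0.59467008]
```

The end stop is reached, with a torque of 0.6 N m. I'll release and go to bolt 1.

Request:
arm_command --xyz '[[0,0,0],[0,0,0],[0,0,0],[0,0,0],[0,0,0.03],[0,0,0.06],[0,0,0.08]]' --rot '[[0,0,0],[0,0,0],[0,0,0],[0,0,0],[0,0,0],[0,0,0],[0,0,0]]' --grip 0.4

```text
time: 32.37
ee_pos: [0.5695, 0.0165, 0.1575]
eef_rot: [0.902, -0.431, 0.0, 0.0]
ft_force: [1.7, 0.8, -0.2]
width: 0.0343
grip_force: 0.0
```

Request:
arm_command --xyz '[[0.077,0.0745,0],[0.077,0.0745,0],[0.077,0.0745,0],[0.077,0.0745,0],[0.077,0.0745,0],[0.077,0.0745,0],[0.077,0.0745,0],[0.077,0.0745,0],[0.077,0.0745,0],[0.077,0.0745,0],[0.077,0.0745,0],[0.077,0.0745,0],[0.077,0.0745,0],[0.077,0.0745,0],[0.077,0.0745,0],[0.077,0.0745,0],[0.077,0.0745,0],[0.077,0.0745,0],[0.077,0.0745,0],[0.077,0.0745,0]]' --rot '[[0,0,0.12],[0,0,0.24],[0,0,0.36],[0,0,0.48],[0,0,0.6],[0,0,0.72],[0,0,0.84],[0,0,0.96],[0,0,1.08],[0,0,1.2],[0,0,1.32],[0,0,1.44],[0,0,1.56],[0,0,1.68],[0,0,1.8],[0,0,1.92],[0,0,2.04],[0,0,2.16],[0,0,2.28],[0,0,2.386]]'

```text
time: 34.03
ee_pos: [0.6459, 0.0916, 0.1552]
eef_rot: [0.731, 0.682, -0.0, -0.0]
ft_force: [0.3, 0.6, 0.1]
width: 0.035
grip_force: 0.0
```

```bash
python3 - <<'E'
from h import *
st();s=snap('scene');scn(s,'bolt1_top');scn(s,'bolt3_top')
E
```

```text
t 34.03 tcp [0.6459 0.0916 0.1552] close deg -3.96 tilt [-0.001 -0.    -1.   ] w 0.035 F [0.3 0.6 0.1] gf 0.0 j [-0.7   0.5   0.68  1.5  -0.32  1.26 -0.05]
bolt1_top 0.71 [0.649 0.09  0.076]
bolt1_top 0.7 [ 0.791 -0.042 -0.001]
bolt3_top 0.68 [0.569 0.019 0.097]
```

Request:
arm_command --xyz '[[0,0,-0.04],[0,0,-0.065],[0,0,-0.08],[0,0,-0.095],[0,0,-0.095],[0,0,-0.095]]' --rot '[[0,0,0],[0,0,0],[0,0,0],[0,0,0],[0,0,0],[0,0,0]]'

```text
time: 34.68
ee_pos: [0.6458, 0.0917, 0.0601]
eef_rot: [0.734, 0.679, -0.001, -0.0]
ft_force: [0.4, -0.6, 0.4]
width: 0.035
grip_force: 0.0
```

Request:
arm_command --xyz '[[0,0,0],[0,0,0],[0,0,0],[0,0,0],[0,0,0],[0,0,0]]' --rot '[[0,0,0],[0,0,0],[0,0,0],[0,0,0],[0,0,0],[0,0,0]]' --grip 0.0

```text
time: 35.18
ee_pos: [0.6476, 0.0919, 0.0613]
eef_rot: [0.733, 0.68, 0.001, 0.001]
ft_force: [5.0, -0.7, -1.4]
width: 0.0109
grip_force: 25.0
```

Request:
arm_command --xyz '[[0,0,0],[0,0,0],[0,0,0],[0,0,0],[0,0,0],[0,0,0],[0,0,0],[0,0,0],[0,0,0],[0,0,0],[0,0,0],[0,0,0],[0,0,0],[0,0,0],[0,0,0],[0,0,0],[0,0,0],[0,0,0],[0,0,0],[0,0,0]]' --rot '[[0,0,-0.11],[0,0,-0.22],[0,0,-0.33],[0,0,-0.44],[0,0,-0.55],[0,0,-0.66],[0,0,-0.77],[0,0,-0.88],[0,0,-0.99],[0,0,-1.1],[0,0,-1.21],[0,0,-1.32],[0,0,-1.43],[0,0,-1.54],[0,0,-1.65],[0,0,-1.76],[0,0,-1.87],[0,0,-1.98],[0,0,-2.09],[0,0,-2.15]]'

```text
time: 36.85
ee_pos: [0.6478, 0.0916, 0.0614]
eef_rot: [0.946, -0.324, 0.002, -0.0]
ft_force: [5.0, -1.8, 0.4]
width: 0.0107
grip_force: 25.0
```

```bash
python3 - <<'E'
from h import *
st();print(r.read_state()['torque'])
E
```

```text
t 36.85 tcp [0.6478 0.0916 0.0614] close deg -127.85 tilt [ 0.003 -0.001 -1.   ] w 0.0107 F [ 5.  -1.8  0.4] gf 25.0 j [-0.94  0.8   1.09  1.6  -0.75  1.21 -1.93]
[-0.32810946 -1.17078316  0.04251457]
```

Request:
arm_command --xyz '[[0,0,0],[0,0,0],[0,0,0],[0,0,0],[0,0,0],[0,0,0]]' --rot '[[0,0,-0.09],[0,0,-0.17],[0,0,-0.23],[0,0,-0.23],[0,0,-0.23],[0,0,-0.23]]'

```text
time: 37.35
ee_pos: [0.6477, 0.0916, 0.0614]
eef_rot: [0.904, -0.428, 0.002, -0.0]
ft_force: [4.6, -1.4, 0.7]
width: 0.0112
grip_force: 26.0
```

```bash
python3 - <<'E'
from h import *
st();print(r.read_state()['torque'])
E
```

```text
t 37.35 tcp [0.6477 0.0916 0.0614] close deg -140.62 tilt [ 0.003 -0.001 -1.   ] w 0.0112 F [ 4.6 -1.4  0.7] gf 26.0 j [-0.96  0.83  1.13  1.6  -0.79  1.23 -2.13]
[-0.42531109 -1.07852246  0.53303269]
```

Request:
arm_command --xyz '[[0,0,0],[0,0,0],[0,0,0],[0,0,0],[0,0,0.03],[0,0,0.06],[0,0,0.095],[0,0,0.095]]' --rot '[[0,0,0],[0,0,0],[0,0,0],[0,0,0],[0,0,0],[0,0,0],[0,0,0],[0,0,0.1]]' --grip 0.4

```text
time: 38.02
ee_pos: [0.6486, 0.0912, 0.1618]
eef_rot: [0.924, -0.383, 0.003, -0.001]
ft_force: [0.8, 0.3, 0.9]
width: 0.0345
grip_force: 0.0
```

Request:
arm_command --xyz '[[-0.179,-0.041,0],[-0.179,-0.041,0],[-0.179,-0.041,0],[-0.179,-0.041,0],[-0.179,-0.041,0],[-0.179,-0.041,0],[-0.179,-0.041,0],[-0.179,-0.041,0],[-0.179,-0.041,0],[-0.179,-0.041,0],[-0.179,-0.041,0],[-0.179,-0.041,0],[-0.179,-0.041,0],[-0.179,-0.041,0],[-0.179,-0.041,0],[-0.179,-0.041,0],[-0.179,-0.041,0],[-0.179,-0.041,0],[-0.179,-0.041,0],[-0.179,-0.041,0]]' --rot '[[0,0,0.12],[0,0,0.24],[0,0,0.36],[0,0,0.48],[0,0,0.6],[0,0,0.72],[0,0,0.84],[0,0,0.96],[0,0,1.08],[0,0,1.2],[0,0,1.32],[0,0,1.44],[0,0,1.56],[0,0,1.68],[0,0,1.8],[0,0,1.92],[0,0,2.04],[0,0,2.16],[0,0,2.28],[0,0,2.36]]'

```text
time: 39.68
ee_pos: [0.467, 0.0508, 0.1554]
eef_rot: [0.713, 0.701, -0.0, -0.0]
ft_force: [-0.8, 0.3, 0.3]
width: 0.0349
grip_force: 0.0
```

```bash
python3 - <<'E'
from h import *
st()
E
```

```text
t 39.68 tcp [0.467  0.0508 0.1554] close deg -0.92 tilt [-0.001  0.001 -1.   ] w 0.0349 F [-0.8  0.3  0.3] gf 0.0 j [-1.45  0.01  1.28  1.99 -0.01  1.15 -0.18]
```

Request:
arm_command --xyz '[[0,0,-0.04],[0,0,-0.065],[0,0,-0.08],[0,0,-0.095],[0,0,-0.095],[0,0,-0.095]]' --rot '[[0,0,0],[0,0,0],[0,0,0],[0,0,0],[0,0,0],[0,0,0]]'

```text
time: 40.18
ee_pos: [0.4669, 0.0502, 0.0605]
eef_rot: [0.715, 0.699, -0.001, 0.0]
ft_force: [0.6, -0.8, 1.2]
width: 0.0348
grip_force: 0.0
```

Request:
arm_command --xyz '[[0,0,0],[0,0,0],[0,0,0],[0,0,0],[0,0,0],[0,0,0]]' --rot '[[0,0,0],[0,0,0],[0,0,0],[0,0,0],[0,0,0],[0,0,0]]' --grip 0.0

```text
time: 40.68
ee_pos: [0.4683, 0.0513, 0.0611]
eef_rot: [0.715, 0.699, 0.001, 0.0]
ft_force: [3.1, 1.1, 0.7]
width: 0.0108
grip_force: 25.0
```

Request:
arm_command --xyz '[[0,0,0],[0,0,0],[0,0,0],[0,0,0],[0,0,0],[0,0,0],[0,0,0],[0,0,0],[0,0,0]]' --rot '[[0,0,-0.1],[0,0,-0.2],[0,0,-0.3],[0,0,-0.4],[0,0,-0.5],[0,0,-0.6],[0,0,-0.7],[0,0,-0.8],[0,0,-0.8]]'

```text
time: 41.43
ee_pos: [0.4687, 0.0511, 0.0611]
eef_rot: [0.932, 0.363, 0.001, 0.001]
ft_force: [5.7, 0.0, -0.4]
width: 0.011
grip_force: 25.0
```

```bash
python3 - <<'E'
from h import *
st();print(r.read_state()['torque'])
E
```

```text
t 41.43 tcp [0.4687 0.0511 0.0611] close deg -47.46 tilt [ 0.003 -0.    -1.   ] w 0.011 F [ 5.7  0.  -0.4] gf 25.0 j [-1.31  0.4   1.29  2.08 -0.47  0.99 -0.6 ]
[ 0.06504101 -0.98864604 -0.02114551]
```

Request:
arm_command --xyz '[[0,0,0],[0,0,0],[0,0,0],[0,0,0],[0,0,0],[0,0,0],[0,0,0],[0,0,0],[0,0,0]]' --rot '[[0,0,-0.1],[0,0,-0.2],[0,0,-0.3],[0,0,-0.4],[0,0,-0.5],[0,0,-0.6],[0,0,-0.7],[0,0,-0.8],[0,0,-0.8]]'

```text
time: 42.18
ee_pos: [0.4688, 0.0507, 0.0612]
eef_rot: [1.0, -0.029, 0.002, 0.0]
ft_force: [7.4, -2.4, -2.5]
width: 0.0101
grip_force: 25.0
```

```bash
python3 - <<'E'
from h import *
st();print(r.read_state()['torque'])
E
```

```text
t 42.18 tcp [0.4688 0.0507 0.0612] close deg -93.32 tilt [ 0.003 -0.001 -1.   ] w 0.0101 F [ 7.4 -2.4 -2.5] gf 25.0 j [-1.33  0.43  1.32  2.08 -0.5   1.   -1.37]
[-0.38645904 -1.34884804 -0.05097562]
```

Joint 3 is close to its limit, so I'll regrasp with the hand turned half round.

Request:
arm_command --xyz '[[0,0,0],[0,0,0],[0,0,0],[0,0,0],[0,0,0.03],[0,0,0.06],[0,0,0.08],[0,0,0.08],[0,0,0.08],[0,0,0.08],[0,0,0.08],[0,0,0.08],[0,0,0.08],[0,0,0.08],[0,0,0.08],[0,0,0.08],[0,0,0.08],[0,0,0.08],[0,0,0.08],[0,0,0.08]]' --rot '[[0,0,0],[0,0,0],[0,0,0],[0,0,0],[0,0,0],[0,0,0],[0,0,0.12],[0,0,0.24],[0,0,0.36],[0,0,0.48],[0,0,0.6],[0,0,0.72],[0,0,0.84],[0,0,0.96],[0,0,1.08],[0,0,1.2],[0,0,1.32],[0,0,1.44],[0,0,1.56],[0,0,1.571]]' --grip 0.4

```text
time: 43.85
ee_pos: [0.4671, 0.0508, 0.1405]
eef_rot: [0.723, 0.691, -0.0, -0.0]
ft_force: [-0.1, 0.2, -1.1]
width: 0.0348
grip_force: 0.0
```

Request:
arm_command --xyz '[[0,0,0],[0,0,0],[0,0,0],[0,0,0],[0,0,0],[0,0,0],[0,0,0],[0,0,0],[0,0,0],[0,0,0],[0,0,0],[0,0,0],[0,0,0],[0,0,0],[0,0,0]]' --rot '[[0,0,0.12],[0,0,0.24],[0,0,0.36],[0,0,0.48],[0,0,0.6],[0,0,0.72],[0,0,0.84],[0,0,0.96],[0,0,1.08],[0,0,1.2],[0,0,1.32],[0,0,1.44],[0,0,1.56],[0,0,1.571],[0,0,1.571]]'

```text
time: 45.1
ee_pos: [0.4672, 0.0509, 0.1405]
eef_rot: [0.028, 1.0, 0.0, -0.0]
ft_force: [-0.4, -0.1, 0.6]
width: 0.035
grip_force: 0.0
```

```bash
python3 - <<'E'
from h import *
st();s=snap('scene');scn(s,'bolt2_top')
E
```

```text
t 45.1 tcp [0.4672 0.0509 0.1405] close deg 86.79 tilt [-0.  0. -1.] w 0.035 F [-0.4 -0.1  0.6] gf 0.0 j [-1.22  0.05  1.06  2.   -0.04  1.12  1.37]
bolt2_top 0.45 [0.471 0.056 0.078]
```

Request:
arm_command --xyz '[[0,0,-0.035],[0,0,-0.055],[0,0,-0.07],[0,0,-0.08],[0,0,-0.08],[0,0,-0.08]]' --rot '[[0,0,0],[0,0,0],[0,0,0],[0,0,0],[0,0,0],[0,0,0]]'

```text
time: 45.7
ee_pos: [0.4672, 0.0506, 0.0605]
eef_rot: [0.027, 1.0, -0.001, -0.0]
ft_force: [1.1, -0.5, 0.6]
width: 0.0351
grip_force: 0.0
```

Request:
arm_command --xyz '[[0,0,0],[0,0,0],[0,0,0],[0,0,0],[0,0,0],[0,0,0]]' --rot '[[0,0,0],[0,0,0],[0,0,0],[0,0,0],[0,0,0],[0,0,0]]' --grip 0.0

```text
time: 46.2
ee_pos: [0.4675, 0.0508, 0.0609]
eef_rot: [0.026, 1.0, 0.0, 0.0]
ft_force: [-0.9, -1.4, 4.7]
width: 0.0107
grip_force: 25.0
```

Request:
arm_command --xyz '[[0,0,0],[0,0,0],[0,0,0],[0,0,0],[0,0,0],[0,0,0],[0,0,0],[0,0,0],[0,0,0],[0,0,0],[0,0,0]]' --rot '[[0,0,-0.1],[0,0,-0.2],[0,0,-0.3],[0,0,-0.4],[0,0,-0.5],[0,0,-0.6],[0,0,-0.7],[0,0,-0.78],[0,0,-0.83],[0,0,-0.83],[0,0,-0.83]]'

```text
time: 47.12
ee_pos: [0.4679, 0.0511, 0.0609]
eef_rot: [0.425, 0.905, 0.0, 0.0]
ft_force: [0.6, -0.1, 4.2]
width: 0.0112
grip_force: 26.0
```

```bash
python3 - <<'E'
from h import *
st();print(r.read_state()['torque'])
E
```

```text
t 47.12 tcp [0.4679 0.0511 0.0609] close deg 39.68 tilt [ 0.001 -0.    -1.   ] w 0.0112 F [ 0.6 -0.1  4.2] gf 26.0 j [-1.26  0.34  1.21  2.08 -0.38  0.97  0.84]
[-0.15648996 -0.03393237  0.56694278]
```

The end stop is reached. I'll release, retreat well clear and check.

Request:
arm_command --xyz '[[0,0,0],[0,0,0],[0,0,0],[0,0,0],[0,0,0.03],[0,0,0.06],[0,0,0.1],[0,0,0.14],[0,-0.04,0.18],[0,-0.08,0.22],[0,-0.12,0.25],[0,-0.16,0.25],[0,-0.2,0.25],[0,-0.24,0.25],[0,-0.28,0.25],[0,-0.28,0.25],[0,-0.28,0.25],[0,-0.28,0.25]]' --rot '[[0,0,0],[0,0,0],[0,0,0],[0,0,0],[0,0,0],[0,0,0],[0,0,0],[0,0,0],[0,0,0],[0,0,0],[0,0,0],[0,0,0],[0,0,0],[0,0,0],[0,0,0],[0,0,0],[0,0,0],[0,0,0]]' --grip 0.4

```text
time: 48.62
ee_pos: [0.465, -0.2282, 0.3116]
eef_rot: [0.427, 0.904, 0.0, 0.002]
ft_force: [-0.3, 1.1, -0.3]
width: 0.035
grip_force: 0.0
```

```bash
python3 - <<'E'
from h import *
st()
im=snap('top');s=snap('scene');scn(s,'grip');scn(s)
for k,p in BT.items(): print(k,*wing(im,p))
a=np.hstack([cv2.resize(im[200:310,235:345],(440,440)),cv2.resize(s[200:310,250:360],(360,440))])
cv2.imwrite('pics/c6.png',a[:,:,::-1])
E
```

```text
t 48.62 tcp [ 0.465  -0.2282  0.3116] close deg 39.49 tilt [ 0.003 -0.001 -1.   ] w 0.035 F [-0.3  1.1 -0.3] gf 0.0 j [-1.35 -0.5   1.34  1.64  0.49  1.61  0.67]
grip 0.91 [ 0.589 -0.06   0.058]
grip 0.6 [0.571 0.017 0.098]
watch1 0.82 [ 0.631 -0.159 -0.002]
watch1 0.81 [ 0.528 -0.262  0.002]
watch1 0.79 [ 0.451 -0.212  0.005]
watch1 0.61 [ 0.629 -0.243 -0.001]
1 [0.6437 0.0913] wing deg -43.8 bolt rad 2.56 [0.0131 0.0238]
2 [0.4667 0.0508] wing deg -45.5 bolt rad 2.59 [0.0129 0.0225]
3 [0.571  0.0161] wing deg -25.4 bolt rad 2.24 [0.0153 0.0396]
```

View pics/c6.png

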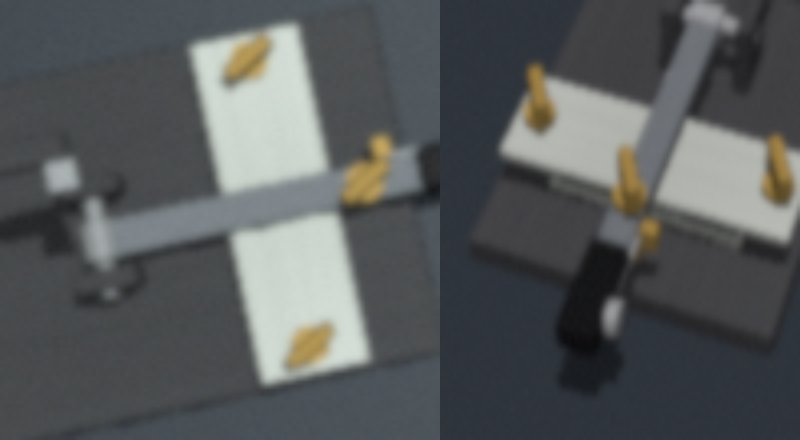

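In the crops, all three wings are parallel at about 45° to the plate: (247,60), (308,345) and (367,182). The lever is level with the button out. Joints 2 and 3 are at their range edge, so I'll ease off, settle and hand in.

Request:
arm_command --xyz '[[0.02,0,-0.01],[0.04,0,-0.02],[0.06,0,-0.03],[0.06,0,-0.03],[0.06,0,-0.03],[0.06,0,-0.03]]' --rot '[[0,0,0],[0,0,0],[0,0,0],[0,0,0],[0,0,0],[0,0,0]]'

```text
time: 49.32
ee_pos: [0.483, -0.2099, 0.2921]
eef_rot: [0.426, 0.904, 0.001, 0.02]
ft_force: [-0.0, -0.2, 0.8]
width: 0.0345
grip_force: 0.0
```

```bash
python3 - <<'E'
from h import *
st();print(r.close_job())
E
```

```text
t 49.32 tcp [ 0.483  -0.2099  0.2921] close deg 39.55 tilt [ 0.037 -0.016 -0.999] w 0.0345 F [-0.  -0.2  0.8] gf 0.0 j [-1.38 -0.5   1.34  1.69  0.5   1.54  0.63]
the job is handed in; nothing more can be done
None
```

I handed the job in at 49 s of the 200 s allowed, with no verdict returned: all three cases are in pockets, the lever is down with the button out, and all three wing bolts were turned to their end stops; joints 2 and 3 read at their range limits (-0.50 and 1.34) during the final retreat, which I could not rule out as a fault.

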